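Dispense valve balls through the turret cap

TASK

Put all the grey valve balls from the black parts tray into the dispenser's hopper through its open hatch, push the hatch door shut until its catch holds it, and turn the turret cap so that its biggest hole is over the hopper's outlet. Only then swing the lever right over to tip the balls out through that hole into the steel catch tray, and swing the hopper back level; at the end the hatch is still shut, the big hole still lined up, every ball lies in the catch tray, and the ring and the steel block on the parts tray have been left where they were.

Things in the scene. Friction and masses are not known exactly. Their poses are not given: they have to be found in the camera images.
- ball1: grey plastic valve ball, a sphere 54 mm across with a thin black ring (28 mm) round each of two poles, about 0.1 kg, smooth and somewhat slippery (friction about 0.35); origin at its centre. Two to four such balls (all alike) start on the parts tray; an absent one reads None. A ball rests where it is left on a flat floor but rolls when pushed.
- ball2: grey plastic valve ball, a sphere 54 mm across with a thin black ring (28 mm) round each of two poles, about 0.1 kg, smooth and somewhat slippery (friction about 0.35); origin at its centre. Two to four such balls (all alike) start on the parts tray; an absent one reads None. A ball rests where it is left on a flat floor but rolls when pushed.
- ball3: grey plastic valve ball, a sphere 54 mm across with a thin black ring (28 mm) round each of two poles, about 0.1 kg, smooth and somewhat slippery (friction about 0.35); origin at its centre. Two to four such balls (all alike) start on the parts tray; an absent one reads None. A ball rests where it is left on a flat floor but rolls when pushed.
- ball4: grey plastic valve ball, a sphere 54 mm across with a thin black ring (28 mm) round each of two poles, about 0.1 kg, smooth and somewhat slippery (friction about 0.35); origin at its centre. Two to four such balls (all alike) start on the parts tray; an absent one reads None. A ball rests where it is left on a flat floor but rolls when pushed.
- parts_tray: black flat tray 250 x 310 mm, fixed; its floor is 4 mm above the table, its rim 20 mm above the table; origin under its centre. It also carries a grey plastic ring (68 mm across) and a steel block that are to be left alone.
- tipper: the dispenser's fixed stand: two blue posts carrying the hopper's axle 190 mm above the table. Origin on the table under the middle of the axle. Its x axis is the direction in which the hopper tips, its y axis runs along the axle, away from the lever's side. The feet and catch tray reach from x = -220 to 209 mm, y = +-122 mm.
- tray_floor (a point): middle of the floor of the stainless catch tray fixed in the stand under the outlet; 8 mm above the table; tray inside 290 mm (stand x) by 172 mm (stand y), its walls rise 51 mm above the floor; a sloping plate at its -x end turns falling balls towards +x. Axes as the stand's.
- hopper (a joint): tilt of the hopper about the axle, rad: 0 = level (as at the start, resting on its stop), 2.45 = tipped right over on its other stop; the balls run out between about 0.7 and 1.3. Some friction; it needs up to about 20 N at the lever. Let go below about 0.7 rad it sinks back level, near 2.45 it stays tipped.
- hopper_mid (a point): the middle of the axle, in the hopper; its axes turn with the hopper and equal the stand's when level. The hopper is a trough with clear side walls: inside it reaches from x = -219 to 85 mm and y = +-37 mm of this point; its top plate lies at z = 40 to 44 mm; its floor is 70 mm below the plate's underside, and under the hatch it slopes up to 55 mm at the -x end, so that balls roll away from the hatch; at its +x end it rises in a 45 degree ramp to the outlet.
- lever_bar (a point): middle of the lever's black round grip bar, 16 mm in diameter and 85 mm long, parallel to the axle, 115 mm from the axle line and 163 mm to the -y side of the hopper's middle; axes as hopper_mid's. It can be pinched from above across its length. With the hopper level it is 45 mm above the axle on the -x side; as the hopper tips it goes up and over in an arc about the axle to the +x side. It turns in the grip.
- hatch_mouth (a point): middle of the hatch opening in the hopper's top plate, 171 mm to the -x side of the axle, level with the plate's upper face, 90 mm (hopper x) by 74 mm (hopper y); axes as hopper_mid's.
- hatch (a joint): opening angle of the hatch door, rad: 0 = shut flat on the opening, about 1.57 = upright, at most 2.3 = leaning back. Stays where it is left by slight friction. At about 0.13 to 0.08 rad it must be pushed (about 5 N near its edge) past a sprung catch, which then holds it shut.
- hatch_hinge (a point): the hatch door's hinge line, at its middle, on the hopper's -x end, 222 mm to the -x side of the axle and 47 mm above it with the hopper level, parallel to the axle; axes turn with the door, x points from the hinge to the free edge. The door is an aluminium plate 5 mm thick, 84 mm wide, reaching 96 mm from the hinge.
- hatch_edge (a point): middle of the hatch door's free edge, 96 mm from the hinge; axes as hatch_hinge's.
- cap (a joint): angle of the turret cap, rad, growing counterclockwise seen from above, -3.1 to 3.1. At 0 the biggest hole (86 mm) is exactly over the outlet; at -1.65 the 42 mm hole and at 1.65 the 28 mm hole (both too small for the balls). Light friction, stays where it is left.
- cap_knob (a point): point to grip on the cap's knob, on the cap's axis (vertical when level), 86 mm above the axle. The cap is an aluminium disc 196 mm across at 46 to 52 mm above the axle on top of the hopper; its knob is a black upright bar 14 mm thick (along this point's x), 56 mm long (along its y), from 67 to 101 mm above the axle. Axes turn with the cap; x points to the biggest hole.
- cap_big_hole (a point): centre of the cap's biggest hole (86 mm), on the cap's upper face, 49 mm from its axis. The hopper's outlet opening lies under the cap, 49 mm to the +x side (hopper) of the cap's axis.
- union: grey plastic ring 68 mm across, 30 mm high, on the parts tray; leave alone
- steel_block: steel block 50 x 70 x 35 mm on the parts tray; leave alone
Things that resemble listed ones, but are neither listed nor needed, are in the scene too. What is shaped like the ball4 but green, pink or red is not meant.

How it is judged:
On the way, in this order (a step that is already met when the one before it is completed fails the run):
1. all the balls present are in the level hopper, with the hatch still open (x of ball1 in the frame of hopper_mid between -0.22 and 0.085 m and y of ball1 in the frame of hopper_mid between -0.045 and 0.045 m and z of ball1 in the frame of hopper_mid between -0.07 and 0.03 m and x of ball2 in the frame of hopper_mid between -0.22 and 0.085 m and y of ball2 in the frame of hopper_mid between -0.045 and 0.045 m and z of ball2 in the frame of hopper_mid between -0.07 and 0.03 m and x of ball3 in the frame of hopper_mid between -0.22 and 0.085 m and y of ball3 in the frame of hopper_mid between -0.045 and 0.045 m and z of ball3 in the frame of hopper_mid between -0.07 and 0.03 m and x of ball4 in the frame of hopper_mid between -0.22 and 0.085 m and y of ball4 in the frame of hopper_mid between -0.045 and 0.045 m and z of ball4 in the frame of hopper_mid between -0.07 and 0.03 m and value of joint hatch above 0.5 rad and value of joint hopper below 0.15 rad), for 0.2 s.
2. the balls are in the level hopper, the hatch is shut on its catch and the biggest hole is over the outlet (x of ball1 in the frame of hopper_mid between -0.22 and 0.085 m and y of ball1 in the frame of hopper_mid between -0.045 and 0.045 m and z of ball1 in the frame of hopper_mid between -0.07 and 0.03 m and x of ball2 in the frame of hopper_mid between -0.22 and 0.085 m and y of ball2 in the frame of hopper_mid between -0.045 and 0.045 m and z of ball2 in the frame of hopper_mid between -0.07 and 0.03 m and x of ball3 in the frame of hopper_mid between -0.22 and 0.085 m and y of ball3 in the frame of hopper_mid between -0.045 and 0.045 m and z of ball3 in the frame of hopper_mid between -0.07 and 0.03 m and x of ball4 in the frame of hopper_mid between -0.22 and 0.085 m and y of ball4 in the frame of hopper_mid between -0.045 and 0.045 m and z of ball4 in the frame of hopper_mid between -0.07 and 0.03 m and value of joint hatch below 0.04 rad and value of joint each of hopper, cap below 0.15 rad and value of joint cap above -0.15 rad), for 0.3 s.
3. the hopper is tipped over (past 0.9 rad) and all the balls are in the catch tray (value of joint hopper above 0.9 rad and x of ball1 in the frame of tray_floor between -0.145 and 0.145 m and y of ball1 in the frame of tray_floor between -0.086 and 0.086 m and z of ball1 in the frame of tray_floor between 0 and 0.055 m and x of ball2 in the frame of tray_floor between -0.145 and 0.145 m and y of ball2 in the frame of tray_floor between -0.086 and 0.086 m and z of ball2 in the frame of tray_floor between 0 and 0.055 m and x of ball3 in the frame of tray_floor between -0.145 and 0.145 m and y of ball3 in the frame of tray_floor between -0.086 and 0.086 m and z of ball3 in the frame of tray_floor between 0 and 0.055 m and x of ball4 in the frame of tray_floor between -0.145 and 0.145 m and y of ball4 in the frame of tray_floor between -0.086 and 0.086 m and z of ball4 in the frame of tray_floor between 0 and 0.055 m), for 0.2 s.
At the end, for the whole second after the job is handed in: Every ball present lies at rest in the catch tray, the hopper is level again (within 0.1 rad), the hatch is shut on its catch (within 0.04 rad) and the cap's biggest hole is over the outlet (within 0.15 rad) (x of ball1 in the frame of tray_floor between -0.145 and 0.145 m and y of ball1 in the frame of tray_floor between -0.086 and 0.086 m and z of ball1 in the frame of tray_floor between 0 and 0.055 m and x of ball2 in the frame of tray_floor between -0.145 and 0.145 m and y of ball2 in the frame of tray_floor between -0.086 and 0.086 m and z of ball2 in the frame of tray_floor between 0 and 0.055 m and x of ball3 in the frame of tray_floor between -0.145 and 0.145 m and y of ball3 in the frame of tray_floor between -0.086 and 0.086 m and z of ball3 in the frame of tray_floor between 0 and 0.055 m and x of ball4 in the frame of tray_floor between -0.145 and 0.145 m and y of ball4 in the frame of tray_floor between -0.086 and 0.086 m and z of ball4 in the frame of tray_floor between 0 and 0.055 m and value of joint hopper below 0.1 rad and value of joint hatch below 0.04 rad and value of joint cap between -0.15 and 0.15 rad and linear speed of each of ball1, ball2, ball3, ball4 below 0.05 m/s); the robot touches nothing.
It fails at once if the hopper is tipped more than 0.7 rad while the hatch is not shut or the cap's biggest hole is not over the outlet (value of joint hopper above 0.7 rad and (value of joint hatch above 0.1 rad or value of joint cap above 0.25 rad or value of joint cap below -0.25 rad)).
It fails at once if the ring or the steel block of the parts tray is moved more than 60 mm (distance of any of union, steel_block from where it was at the start of the episode above 0.06 m).
Of ball1, ball2, ball3, ball4 only 2 to 4 are there at a start; the rules pass over those that are not, and their reading is None.
At some moment in a run one of ball1, ball2, ball3, ball4 may be knocked a few centimetres aside while the robot is not near it.
Once in a run the grip may slacken for a moment while it holds something.
It also fails if it takes over 210 s, if anything falls off the work surface, if the arm or the gripper's body presses on something with over 40 N, if the wrist force passes 120 N, or if a joint passes its speed limit or range.

ROBOT

A 7-joint arm with a two-finger parallel gripper is mounted at the origin on the work surface. World frame = base frame: x ahead of the robot, y to its left, z up, the work surface at z = 0. Lengths are in m, angles in rad, forces in N, time in s.
With the tool pointing down it reaches from about 0.4 to 0.875 m from the base axis. Payload 19.3 kg.
Tool frame: the origin (TCP) lies midway between the tips of the shut fingers; the grasp point (between the pads) lies arm.tcp_to_grasp behind it (arm.tcp_to_grasp is the distance from the TCP to the grasp point, in m); z points along the fingers, y is the direction in which the jaws open and shut (so a half turn about z gives the same grasp; the last joint's range is limited). The gripper opens to 85 mm and grips with 20 to 120 N. Pads are 22 mm wide; open, the fingers measure 114 mm over their backs; the gripper's body (76 mm by 85 mm) begins 54 mm behind the grasp point. The pads swing forward as they close: fully open they stand 13 mm farther back than shut.
Start: joints at [-1.237, 0.521, -0.036, 1.599, 0.021, 1.021, -0.113], TCP at [0.246, 0.575, 0.231] pointing down, gripper open.
Joint ranges: [-2.91, 2.91], [-0.3, 2.13], [-1.5, 1.42], [0.17, 2.43], [-1.26, 4.41], [0.16, 1.93], [-2.52, 2.52]. Speed limits (rad/s): [1.89, 1.89, 2.39, 2.39, 3.01, 3.01, 3.01].

INTERFACE

Orientations are given as a rotation vector (axis times angle).
In Python, from station import arm, eyes, order gives the robot as it stands.
- The arm moves only by the tool drive_tool, never from a script. Its argument "plan" is a list of rows, each an object of numbers: "tx", "ty", "tz": the shift along the tool's x, y, z in cm; "spin": the turn about the tool's z in degrees. In form: [{"tx": .., "ty": .., "tz": .., "spin": ..}, ...]. A call has 1 to 20 rows; each row shifts and turns the commanded pose from where the row before left it, along the tool's axes as they then stand; what a row does not reach is not made up. A row lasts 1/8 s, in which the tool goes at most 62.5 mm and 10.7 degrees, less where a joint would pass 70% of its speed; a pose out of reach is approached as far as the arm can. A call with a gripper value outside its range is refused whole. "gripper" is the finger opening in cm, from 0 to 8.54, set as the call begins (left out, the last holds). The fingers move at their own pace and stop on an object; "grip_force" is the grip in N (left out, the last holds). Time passes only in rows, so rows that do not move let the fingers close. It gives the time, the measured TCP pose, the force and the opening at its end, in the units of the state.
- arm.state(): the state, without advancing time (a new reading comes with each control period).
- eyes.snapshot(name): name is "scene" or "side" or "wrist"; returns the picture (420x560x3 uint8, blue, green, red); there is no depth.
- eyes.get_calibration(name): a dict with "mtx" (3x3 intrinsics, pixels), "rvec" (rotation vector, rad) and "tvec" (3), from world to camera coordinates, as OpenCV has them; the wrist camera has in their place "hand_eye" (4x4, takes a point from camera to tool coordinates, whose origin is the TCP and whose axes are the flange's). Camera axes: x right, y down, z forward; pixel columns grow to the right and rows downward; lengths in m; the calibration is good to about 2 mm. A picture is of the moment at which its call begins: read the wrist's pose just before it. get_calibration takes no time and is no camera call.
- order.sign_off(): hands the job in, once; it reports no verdict.
The state is a dict: "time": time; "joints": joint angles; "dq": joint speeds; "joint_torque": joint torques, N m; "tcp_pos": TCP position; "ee_rot": TCP orientation; "force": force on the tool from outside, world axes, zero at the start; "torque": the same for the moment, N m; "gripper_width": finger opening in m.
Only numpy, scipy, OpenCV 4.12 (cv2) and the standard library are available. Lean on these libraries where they do the work, as an engineer would, in place of code of your own. Each camera call takes 0.05 s, during which the arm holds its last target. There are 200 camera calls.

## Working session

There is one attempt and no reset: what is moved stays moved. The work goes in short steps, Python scripts to look and compute and a tool call to move; the robot and the scene stay as the last step left them, time stands still between calls to the robot, and variables do not carry over. Pictures are saved under pics/ and viewed, about 12 in all and at most 16, crops included, and the job is handed in when it is done.

Besides the shell and the picture viewer there is one more tool, called by a JSON object that holds its "op" and its "data". drive_tool: Moves the arm, as the interface text tells. Its arguments: {"type":"object","properties":{"plan":{"type":"array"},"gripper":{"type":"number"},"grip_force":{"type":"number"}},"required":["plan"]}

```bash
ls; mkdir -p pics
python3 - <<'E'
from station import arm, eyes, order
import cv2, numpy as np
print(arm.state()); print(arm.tcp_to_grasp)
a=eyes.snapshot("scene");b=eyes.snapshot("side")
cv2.imwrite("pics/scene0.png",a);cv2.imwrite("pics/side0.png",b)
for n in("scene","side","wrist"):print(n,eyes.get_calibration(n))
E
```

```text
pics
{'time': 0.0, 'joints': array([-1.23719675,  0.52200832, -0.03632382,  1.59997932,  0.0211974 ,
        1.02109377, -0.11283443]), 'dq': array([-0.00023936, -0.00152943,  0.0011378 , -0.00030138,  0.00124853,
       -0.00129971, -0.00136224]), 'joint_torque': array([-1.33993257e-03, -9.27119994e+01,  1.97921656e+00, -3.69919538e+01,
        1.78402208e-02,  8.24769406e-03,  2.46499729e-05]), 'tcp_pos': array([0.24547931, 0.574423  , 0.23073959]), 'ee_rot': array([-6.30033247e-01, -3.07762080e+00,  1.71890195e-03]), 'force': array([0.689643  , 0.60204766, 0.50091251]), 'torque': array([ 0.00980127, -0.03941209, -0.00637843]), 'gripper_width': 0.08494795093524174}
0.0187
scene {'mtx': array([[454.34069512,   0.        , 285.4110013 ],
       [  0.        , 454.34069512, 197.95615602],
       [  0.        ,   0.        ,   1.        ]]), 'rvec': array([ 1.11505511,  2.15670687, -1.17418142]), 'tvec': array([ 0.24334192, -0.13816407,  1.62532229])}
side {'mtx': array([[484.33337743,   0.        , 283.20414898],
       [  0.        , 484.33337743, 212.38221194],
       [  0.        ,   0.        ,   1.        ]]), 'rvec': array([ 2.40049269, -0.17459232,  0.05514398]), 'tvec': array([-0.54602941,  0.28404069,  1.16893899])}
wrist {'mtx': array([[293.71056552,   0.        , 283.31958095],
       [  0.        , 293.71056552, 206.24129606],
       [  0.        ,   0.        ,   1.        ]]), 'hand_eye': array([[-5.03038528e-05, -9.56319608e-01, -2.92323116e-01,
         7.51043559e-02],
       [ 9.99999998e-01, -5.95450914e-05,  2.27155685e-05,
        -5.83920138e-04],
       [-3.91297502e-05, -2.92323115e-01,  9.56319609e-01,
        -1.41778415e-01],
       [ 0.00000000e+00,  0.00000000e+00,  0.00000000e+00,
         1.00000000e+00]])}
```

View pics/scene0.png

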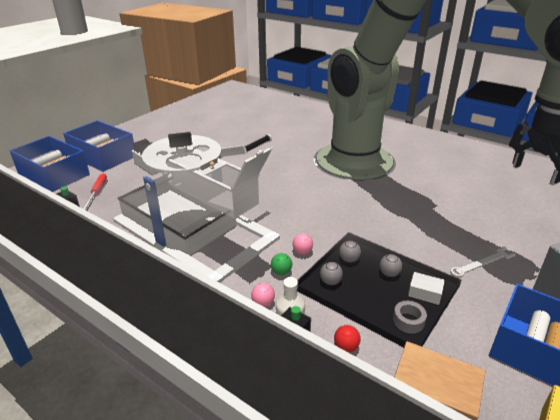

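View pics/side0.png

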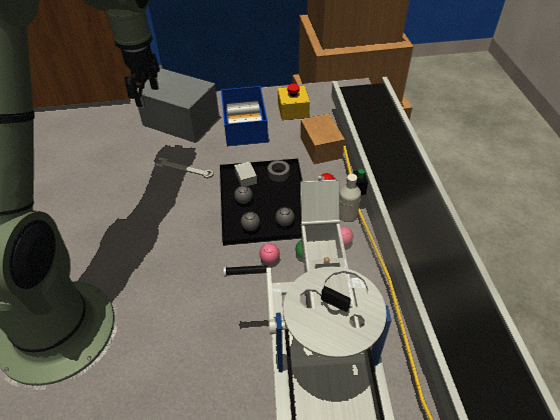

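Three grey balls: scene (350,251), (332,273), (391,265) / side (243,194), (250,221), (285,216). Look-alikes: pink (302,244), (263,295), green (281,264), red (347,338), and the ring (410,316); none of these is meant. Next, close crops to check this choice and measure the stand.

Run:
```python
import cv2, numpy as np
a=cv2.imread("pics/scene0.png");b=cv2.imread("pics/side0.png")
f=lambda im,x,y,w,h,s:cv2.resize(im[y:y+h,x:x+w],None,fx=s,fy=s,interpolation=cv2.INTER_CUBIC)
A=f(a,105,120,180,175,3.4)
cv2.imwrite("pics/c1.png",A)
B=f(b,215,155,190,265,2.26)
cv2.imwrite("pics/c2.png",B); print(A.shape,B.shape)
```

```text
(595, 612, 3) (599, 429, 3)
```

View pics/c1.png

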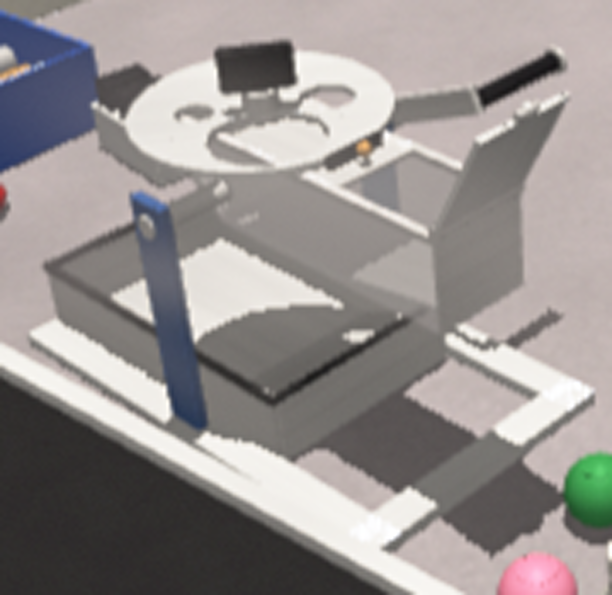

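View pics/c2.png

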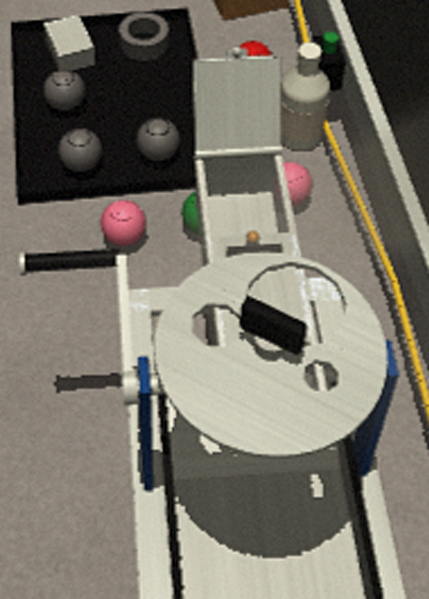

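```bash
cat > h.py <<'E'
import cv2, numpy as np
from scipy.optimize import least_squares
from scipy.spatial.transform import Rotation as R
from station import arm, eyes, order
CAL={n:eyes.get_calibration(n) for n in("scene","side","wrist")}
def pose(st=None):
    st=st or arm.state(); T=np.eye(4); T[:3,:3]=R.from_rotvec(st['ee_rot']).as_matrix(); T[:3,3]=st['tcp_pos']; return T
def ext(n,T=None):
    if n=="wrist": return np.linalg.inv(T@CAL[n]['hand_eye'])
    E=np.eye(4);E[:3,:3]=cv2.Rodrigues(CAL[n]['rvec'])[0];E[:3,3]=CAL[n]['tvec'];return E
def proj(n,P,T=None):
    E=ext(n,T);q=(np.atleast_2d(P)@E[:3,:3].T+E[:3,3])@CAL[n]['mtx'].T;return q[:,:2]/q[:,2:]
def onplane(n,uv,z,T=None):
    E=ext(n,T);d=E[:3,:3].T@np.linalg.solve(CAL[n]['mtx'],[*uv,1]);c=-E[:3,:3].T@E[:3,3]
    return c+d*(z-c[2])/d[2]
def tri(u1,u2):
    P=[CAL[n]['mtx']@ext(n)[:3] for n in("scene","side")]
    q=cv2.triangulatePoints(P[0],P[1],np.float64(u1).reshape(2,1),np.float64(u2).reshape(2,1));return (q[:3]/q[3]).ravel()
def toolmove(target,yaw_deg=None):
    "world delta to tool cm"
    T=pose(); d=T[:3,:3].T@(np.asarray(target)-T[:3,3]);return (d*100).round(2)
E
python3 - <<'E'
from h import *
c1=lambda x,y:(105+x/3.4,120+y/3.4); c2=lambda x,y:(215+x/2.26,155+y/2.26)
pr={"bar_far":((562,57),(22,263)),"bar_near":((480,100),(118,258)),"hingeL":((523,195),(196,155)),"hingeR":((437,235),(284,153)),"edgeL":((568,97),(195,60)),"edgeR":((480,142),(276,57)),"cap":((260,110),(270,355)),"knobtop":((257,48),(276,316))}
for k,(u,v) in pr.items():
    p=tri(c1(*u),c2(*v)); print(k,p.round(3), (proj("scene",p)-c1(*u)).round(1))
for u,v in(((350,251),(243,194)),((332,273),(285,216)),((391,265),(243,194)),((350,251),(250,221))):
    p=tri(u,v);print("ball",p.round(3),(proj("scene",p)-u).round(1),onplane("scene",u,.031)[:2].round(3),onplane("side",v,.031)[:2].round(3))
# stand fit
obs=[("bar_far",(-.1058,-.2055,.235)),("bar_near",(-.1058,-.1205,.235)),("hingeL",(-.222,-.042,.237)),("hingeR",(-.222,.042,.237))]
def res(p):
    r=[]
    c,s=np.cos(p[2]),np.sin(p[2])
    for k,q in obs:
        w=[p[0]+c*q[0]-s*q[1],p[1]+s*q[0]+c*q[1],q[2]]
        r+=[proj("scene",w)[0]-c1(*pr[k][0]),proj("side",w)[0]-c2(*pr[k][1])]
    return np.ravel(r)
s=least_squares(res,[.6,-.3,-1.5]);print(s.x,s.fun.round(1))
E
```

```text
bar_far [ 0.422 -0.053  0.234] [[-1.   0.6]]
bar_near [ 0.511 -0.062  0.231] [[-0.  0.]]
hingeL [0.603 0.052 0.229] [[ 0. -0.]]
hingeR [0.686 0.041 0.233] [[-1.7  0.7]]
edgeL [0.608 0.095 0.319] [[-0.  0.]]
edgeR [0.686 0.088 0.318] [[ 0.3 -0.1]]
cap [ 0.626 -0.182  0.234] [[-0.6  0.2]]
knobtop [ 0.627 -0.176  0.287] [[-1.1  0.4]]
ball [0.504 0.285 0.077] [[11.8 -7.9]] [0.495 0.252] [0.484 0.36 ]
ball [0.593 0.256 0.031] [[-0.2  0.1]] [0.592 0.256] [0.593 0.256]
ball [0.484 0.359 0.031] [[ 0.3 -0.2]] [0.485 0.359] [0.484 0.36 ]
ball [0.494 0.252 0.03 ] [[ 0.2 -0.1]] [0.495 0.252] [0.494 0.252]
[ 0.62157548 -0.17732585 -1.66589   ] [-1.8  0.8  1.2 -1.9  0.1 -1.1 -0.  -1.5 -1.  -3.7 -0.6 -0.6 -1.9 -1.3
 -1.9 -1.3]
```

Run:
```python
from h import *
print(pose().round(3))
for n,u in (("trayTL",(221,163)),("trayTR",(300,160)),("BL",(223,241)),("BR",(303,236))):print(n,onplane("side",u,.02).round(3))
print("block",onplane("side",(246,172),.039).round(3),"ring",onplane("side",(278,168),.034).round(3))
print("pink",onplane("side",(269,254),.027).round(3))
yaw=-1.666;c,s=np.cos(yaw),np.sin(yaw)
for n,q in(("mouth",(-.171,0)),("bar",(-.1058,-.163)),("bartip",(.1058,-.163))):print(n,.6216+c*q[0]-s*q[1],-.1773+s*q[0]+c*q[1])
k1=tri((105+217/3.4,120+50/3.4),(215+245/2.26,155+297/2.26));k2=tri((105+295/3.4,120+42/3.4),(215+305/2.26,155+325/2.26));print(k1,k2)
```

```text
[[-0.92   0.393 -0.     0.246]
 [ 0.393  0.92  -0.001  0.574]
 [-0.    -0.001 -1.     0.231]
 [ 0.     0.     0.     1.   ]]
trayTL [0.426 0.518 0.02 ]
trayTR [0.676 0.495 0.02 ]
BL [0.414 0.2   0.02 ]
BR [0.633 0.185 0.02 ]
block [0.501 0.444 0.039] ring [0.6   0.453 0.034]
pink [0.533 0.132 0.027]
mouth 0.6378552465741856 -0.007074364566283853
bar 0.4693954766775035 -0.0564843425702959
bartip 0.4492807972909676 -0.26712612302511657
[ 0.62560693 -0.17748798  0.29604095] [ 0.63186185 -0.17038314  0.28550569]
```

{"op": "drive_tool", "data": {"plan": [{"spin": 10.3}, {"spin": 10.3}, {"spin": 10.3}, {"spin": 10.3}, {"spin": 10.3}, {"spin": 10.3}, {"spin": 10.3}, {"tx": -2.7, "ty": 3.7, "tz": 1.4}, {"tx": -2.7, "ty": 3.7, "tz": 1.4}, {"tx": -2.7, "ty": 3.7, "tz": 1.4}, {"tx": -2.7, "ty": 3.7, "tz": 1.4}, {"tx": -2.7, "ty": 3.7, "tz": 1.4}, {"tx": -2.7, "ty": 3.7, "tz": 1.4}, {"tx": -2.7, "ty": 3.7, "tz": 1.4}, {}], "gripper": 8.5, "grip_force": 35}}

```text
validation failed for argument at $.pl...
```

```bash
cat >> h.py <<'E'
def look():
    T=pose();im=eyes.snapshot("wrist");return T,im
def balls(im,T,z=.031):
    "grey balls: low saturation mid-dark blobs in front of the black tray"
    g=cv2.cvtColor(im,cv2.COLOR_BGR2GRAY)
    c=cv2.HoughCircles(cv2.GaussianBlur(g,(5,5),1),cv2.HOUGH_GRADIENT,1.2,30,param1=80,param2=22,minRadius=15,maxRadius=75)
    return [] if c is None else [(x,y,r,*onplane("wrist",(x,y),z,T)[:2].round(4)) for x,y,r in c[0]]
E
python3 - <<'E'
from h import *
T,im=look();cv2.imwrite("pics/w1.png",im);print(T.round(4))
for b in balls(im,T)[:12]:print(np.round(b,3))
E
```

```text
[[-9.196e-01  3.930e-01 -3.000e-04  2.455e-01]
 [ 3.930e-01  9.196e-01 -9.000e-04  5.745e-01]
 [-1.000e-04 -1.000e-03 -1.000e+00  2.308e-01]
 [ 0.000e+00  0.000e+00  0.000e+00  1.000e+00]]
[175.8   293.4    26.16    0.328   0.382]
[334.2   307.8    55.8     0.432   0.569]
[3.018e+02 1.818e+02 6.048e+01 2.530e-01 5.940e-01]
[214.2   310.2    50.4     0.372   0.417]
[246.6   270.6    29.64    0.334   0.484]
[1.230e+02 2.646e+02 4.092e+01 2.630e-01 3.400e-01]
```

View pics/w1.png

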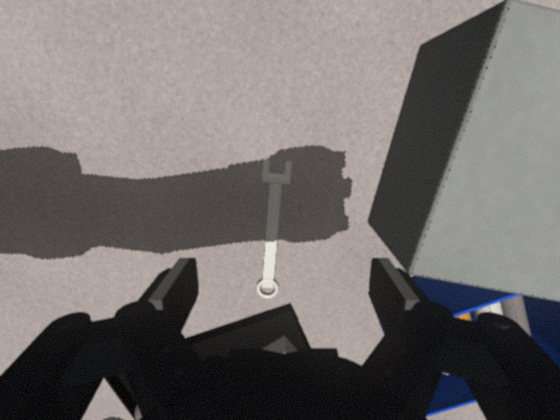

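The move was refused, so the picture only shows the start pose: wrench at (268,230), no balls. I'll give every key in each row.

{"op": "drive_tool", "data": {"plan": [{"tx": 0, "ty": 0, "tz": 0, "spin": 10.3}, {"tx": 0, "ty": 0, "tz": 0, "spin": 10.3}, {"tx": 0, "ty": 0, "tz": 0, "spin": 10.3}, {"tx": 0, "ty": 0, "tz": 0, "spin": 10.3}, {"tx": 0, "ty": 0, "tz": 0, "spin": 10.3}, {"tx": 0, "ty": 0, "tz": 0, "spin": 10.3}, {"tx": 0, "ty": 0, "tz": 0, "spin": 10.3}, {"tx": -2.7, "ty": 3.7, "tz": 1.4, "spin": 0}, {"tx": -2.7, "ty": 3.7, "tz": 1.4, "spin": 0}, {"tx": -2.7, "ty": 3.7, "tz": 1.4, "spin": 0}, {"tx": -2.7, "ty": 3.7, "tz": 1.4, "spin": 0}, {"tx": -2.7, "ty": 3.7, "tz": 1.4, "spin": 0}, {"tx": -2.7, "ty": 3.7, "tz": 1.4, "spin": 0}, {"tx": -2.7, "ty": 3.7, "tz": 1.4, "spin": 0}, {"tx": 0, "ty": 0, "tz": 0, "spin": 0}], "gripper": 8.5, "grip_force": 35}}

```text
time: 2.02
tcp_pos: [0.4885, 0.3592, 0.1322]
ee_rot: [2.325, 2.11, -0.003]
force: [-0.6, 0.2, 0.1]
gripper_width: 0.0852
```

Run:
```python
from h import *
T,im=look();cv2.imwrite("pics/w2.png",im);print(T.round(4))
for b in balls(im,T)[:12]:print(np.round(b,3))
for p in((.484,.359,.031),(.494,.252,.031),(.593,.256,.031)):print(proj("wrist",p,T))
```

```text
[[ 9.650e-02  9.953e-01 -2.000e-04  4.885e-01]
 [ 9.953e-01 -9.650e-02 -2.500e-03  3.592e-01]
 [-2.500e-03  0.000e+00 -1.000e+00  1.322e-01]
 [ 0.000e+00  0.000e+00  0.000e+00  1.000e+00]]
[279.    210.6    30.6     0.484   0.355]
[411.     65.4    55.44    0.594   0.46 ]
[3.006e+02 3.102e+02 2.592e+01 4.940e-01 2.520e-01]
[305.4   179.4    69.      0.508   0.381]
[436.2    82.2    60.72    0.614   0.446]
[4.830e+02 3.654e+02 5.376e+01 6.780e-01 1.670e-01]
[263.4    77.4    66.36    0.483   0.463]
[7.980e+01 3.558e+02 4.392e+01 2.640e-01 2.190e-01]
[3.318e+02 3.006e+02 5.712e+01 5.250e-01 2.600e-01]
[138.6    60.6    21.6     0.391   0.483]
[5.574e+02 1.602e+02 3.444e+01 7.170e-01 3.770e-01]
[227.4    89.4    71.64    0.454   0.457]
[[278.97659795 206.5302097 ]]
[[300.33450478 310.30634124]]
[[403.0551767  298.28743835]]
```

View pics/w2.png

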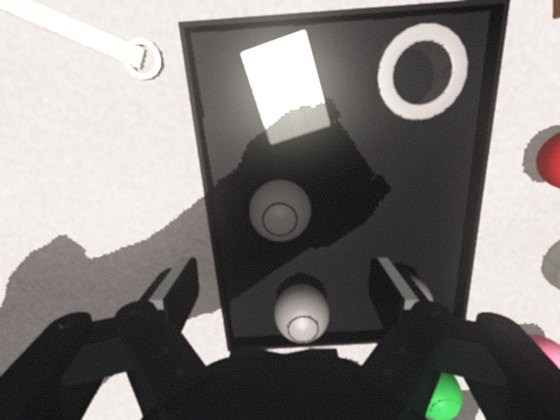

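Balls show at (279,210) and (302,310), the third behind the right finger at (405,298); this agrees with the two-view positions. Now the first grasp.

{"op": "drive_tool", "data": {"plan": [{"tx": -0.2, "ty": -0.4, "tz": 4, "spin": 0}, {"tx": 0, "ty": 0, "tz": 4, "spin": 0}, {"tx": 0, "ty": 0, "tz": 2.5, "spin": 0}, {"tx": 0, "ty": 0, "tz": 1.4, "spin": 0}, {"tx": 0, "ty": 0, "tz": 0.5, "spin": 0}, {"tx": 0, "ty": 0, "tz": 0, "spin": 0}]}}

```text
time: 2.82
tcp_pos: [0.4822, 0.3616, 0.0099]
ee_rot: [-2.32, -2.118, -0.001]
force: [0.9, 0.9, -0.4]
gripper_width: 0.0848
```

{"op": "drive_tool", "data": {"plan": [{"tx": 0, "ty": 0, "tz": 0, "spin": 0}, {"tx": 0, "ty": 0, "tz": 0, "spin": 0}, {"tx": 0, "ty": 0, "tz": 0, "spin": 0}, {"tx": 0, "ty": 0, "tz": 0, "spin": 0}, {"tx": 0, "ty": 0, "tz": 0, "spin": 0}, {"tx": 0, "ty": 0, "tz": -1, "spin": 0}, {"tx": 0, "ty": 0, "tz": -2, "spin": 0}, {"tx": 0, "ty": 0, "tz": 0, "spin": 0}], "gripper": 4.5, "grip_force": 40}}

```text
time: 3.82
tcp_pos: [0.483, 0.362, 0.0416]
ee_rot: [2.321, 2.117, 0.005]
force: [-0.1, -0.4, -0.8]
gripper_width: 0.0526
```

{"op": "drive_tool", "data": {"plan": [{"tx": 0, "ty": 0, "tz": -6, "spin": 0}, {"tx": 0, "ty": 0, "tz": -6, "spin": 0}, {"tx": 0, "ty": 0, "tz": -6, "spin": 0}, {"tx": -4, "ty": 2.1, "tz": -3.5, "spin": 0}, {"tx": -4, "ty": 2.1, "tz": -3.5, "spin": 0}, {"tx": -4, "ty": 2.1, "tz": -3.5, "spin": 0}, {"tx": -4, "ty": 2.1, "tz": -3.5, "spin": 0}, {"tx": -4.7, "ty": 2.6, "tz": 0, "spin": 0}, {"tx": -4.7, "ty": 2.6, "tz": 0, "spin": 0}, {"tx": -4.7, "ty": 2.6, "tz": 0, "spin": 0}, {"tx": -4.7, "ty": 2.7, "tz": 0, "spin": 0}, {"tx": 0, "ty": 0, "tz": 0, "spin": 0}]}}

```text
time: 5.32
tcp_pos: [0.639, -0.0074, 0.3591]
ee_rot: [2.326, 2.11, -0.002]
force: [-0.4, -0.1, -0.2]
gripper_width: 0.0522
```

Run:
```python
from h import *
T,im=look();cv2.imwrite("pics/w3.png",im);print(T.round(4),toolmove((.638,-.003,.24)))
```

```text
[[ 9.710e-02  9.953e-01 -2.000e-04  6.390e-01]
 [ 9.953e-01 -9.710e-02 -2.000e-03 -7.400e-03]
 [-2.000e-03  0.000e+00 -1.000e+00  3.591e-01]
 [ 0.000e+00  0.000e+00  0.000e+00  1.000e+00]] [ 0.17 -0.07 11.9 ]
```

View pics/w3.png

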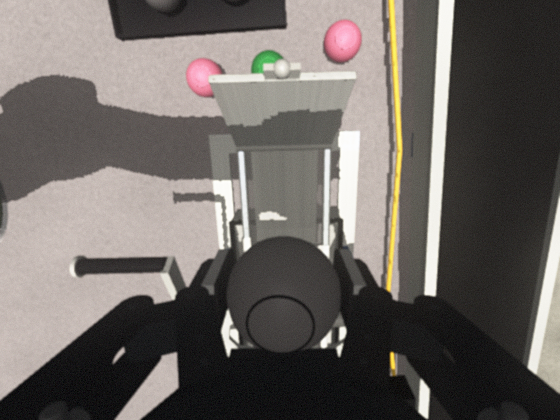

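The held ball at (284,293) sits centred over the trough, whose opening spans columns 243–329; the door's edge is at row 75 and the lever bar at (125,266). Lowering.

{"op": "drive_tool", "data": {"plan": [{"tx": 0.2, "ty": 0, "tz": 4, "spin": 0}, {"tx": 0, "ty": 0, "tz": 4, "spin": 0}, {"tx": 0, "ty": 0, "tz": 2, "spin": 0}, {"tx": 0, "ty": 0, "tz": 1.5, "spin": 0}, {"tx": 0, "ty": 0, "tz": 0.3, "spin": 0}, {"tx": 0, "ty": 0, "tz": 0, "spin": 0}]}}

```text
time: 6.12
tcp_pos: [0.639, -0.0003, 0.2419]
ee_rot: [2.32, 2.118, 0.001]
force: [0.3, -0.1, -1.1]
gripper_width: 0.0524
```

{"op": "drive_tool", "data": {"plan": [{"tx": 0, "ty": 0, "tz": 0, "spin": 0}, {"tx": 0, "ty": 0, "tz": 0, "spin": 0}, {"tx": 0, "ty": 0, "tz": 0, "spin": 0}, {"tx": 0, "ty": 0, "tz": -4, "spin": 0}, {"tx": 0, "ty": 0, "tz": -5, "spin": 0}, {"tx": 0, "ty": 0, "tz": -4, "spin": 0}], "gripper": 7.5}}

```text
time: 6.88
tcp_pos: [0.6388, -0.0007, 0.3735]
ee_rot: [2.32, 2.117, 0.001]
force: [1.1, -1.3, -0.3]
gripper_width: 0.0746
```

Run:
```python
from h import *
b=eyes.snapshot("side");cv2.imwrite("pics/s1.png",b)
a=eyes.snapshot("scene")
f=lambda im,x,y,w,h,s:cv2.resize(im[y:y+h,x:x+w],None,fx=s,fy=s,interpolation=cv2.INTER_CUBIC)
cv2.imwrite("pics/s1.png",np.hstack([f(a,150,130,260,180,1.6)[:288],f(b,200,150,180,150,1.92)[:288]]))
print(toolmove((.494,.252,.36)))
for n,im in(("scene",a),("side",b)):
    g=cv2.cvtColor(im,cv2.COLOR_BGR2GRAY);hsv=cv2.cvtColor(im,cv2.COLOR_BGR2HSV)
    c=cv2.HoughCircles(cv2.GaussianBlur(g,(3,3),.7),cv2.HOUGH_GRADIENT,1,12,param1=80,param2=11,minRadius=7,maxRadius=14)
    for x,y,r in c[0]:
        p=onplane(n,(x,y),.031)[:2]
        if .43<p[0]<.66 and .2<p[1]<.5 and hsv[int(y),int(x),1]<90: print(n,x,y,r,p.round(3))
```

```text
[ 23.85 -16.86   1.5 ]
scene 408.5 309.5 13.4 [0.597 0.45 ]
scene 412.5 321.5 12.2 [0.624 0.47 ]
scene 350.5 245.5 12.2 [0.475 0.242]
scene 331.5 276.5 8.4 [0.604 0.261]
side 278.5 172.5 9.6 [0.599 0.436]
side 249.5 219.5 9.6 [0.493 0.257]
side 285.5 217.5 9.6 [0.594 0.25 ]
```

View pics/s1.png

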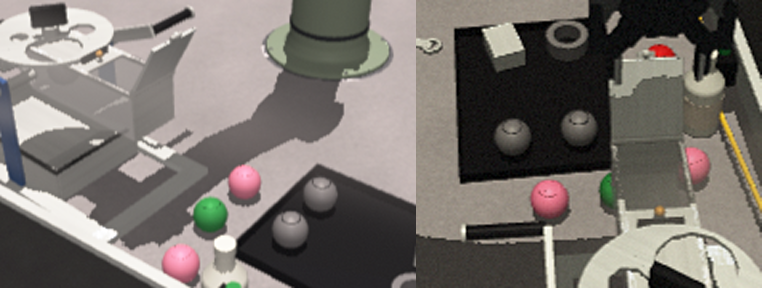

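{"op": "drive_tool", "data": {"plan": [{"tx": 4.8, "ty": -3.4, "tz": 0, "spin": 0}, {"tx": 4.8, "ty": -3.4, "tz": 0, "spin": 0}, {"tx": 4.8, "ty": -3.4, "tz": 0, "spin": 0}, {"tx": 4.8, "ty": -3.4, "tz": 0, "spin": 0}, {"tx": 4.8, "ty": -3.4, "tz": 0, "spin": 0}, {"tx": 0, "ty": 0, "tz": 6, "spin": 0}, {"tx": 0, "ty": 0, "tz": 6, "spin": 0}, {"tx": 0, "ty": 0, "tz": 6, "spin": 0}, {"tx": 0, "ty": 0, "tz": 6, "spin": 0}, {"tx": 0, "ty": 0, "tz": 0, "spin": 0}], "gripper": 8}}

```text
time: 8.22
tcp_pos: [0.4893, 0.2526, 0.1283]
ee_rot: [-2.32, -2.117, 0.011]
force: [0.6, -1.0, 1.4]
gripper_width: 0.0798
```

Run:
```python
from h import *
T,im=look();cv2.imwrite("pics/w4.png",im)
for b in balls(im,T):
    if abs(b[3]-.54)<.09 and abs(b[4]-.255)<.05: print(np.round(b,3))
print(T[:3,3],toolmove((.4935,.253,.0075)))
```

```text
[2.910e+02 2.106e+02 3.192e+01 4.940e-01 2.490e-01]
[4.038e+02 1.974e+02 3.048e+01 5.900e-01 2.520e-01]
[3.222e+02 1.746e+02 6.768e+01 5.220e-01 2.780e-01]
[4.254e+02 2.190e+02 3.288e+01 6.090e-01 2.310e-01]
[0.48931645 0.25263565 0.12825471] [1.000e-02 2.800e-01 1.236e+01]
```

{"op": "drive_tool", "data": {"plan": [{"tx": -0.3, "ty": 0.5, "tz": 4, "spin": 0}, {"tx": 0, "ty": 0, "tz": 4, "spin": 0}, {"tx": 0, "ty": 0, "tz": 2.5, "spin": 0}, {"tx": 0, "ty": 0, "tz": 1.2, "spin": 0}, {"tx": 0, "ty": 0, "tz": 0.4, "spin": 0}, {"tx": 0, "ty": 0, "tz": 0, "spin": 0}]}}

```text
time: 9.02
tcp_pos: [0.4967, 0.2508, 0.0115]
ee_rot: [2.32, 2.117, 0.002]
force: [0.1, -0.1, 0.4]
gripper_width: 0.0798
```

{"op": "drive_tool", "data": {"plan": [{"tx": 0, "ty": 0, "tz": 0, "spin": 0}, {"tx": 0, "ty": 0, "tz": 0, "spin": 0}, {"tx": 0, "ty": 0, "tz": 0, "spin": 0}, {"tx": 0, "ty": 0, "tz": 0, "spin": 0}, {"tx": 0, "ty": 0, "tz": 0, "spin": 0}, {"tx": 0, "ty": 0, "tz": -1, "spin": 0}, {"tx": 0, "ty": 0, "tz": -2, "spin": 0}, {"tx": 0, "ty": 0, "tz": 0, "spin": 0}], "gripper": 4.5}}

```text
time: 10.02
tcp_pos: [0.4968, 0.2509, 0.0418]
ee_rot: [2.32, 2.117, 0.004]
force: [0.3, -0.0, -1.5]
gripper_width: 0.0523
```

{"op": "drive_tool", "data": {"plan": [{"tx": 0, "ty": 0, "tz": -6, "spin": 0}, {"tx": 0, "ty": 0, "tz": -6, "spin": 0}, {"tx": 0, "ty": 0, "tz": -6, "spin": 0}, {"tx": 0, "ty": 0, "tz": -6, "spin": 0}, {"tx": -3.8, "ty": 2.7, "tz": -4, "spin": 0}, {"tx": -3.8, "ty": 2.7, "tz": -4, "spin": 0}, {"tx": -4.1, "ty": 2.8, "tz": 0, "spin": 0}, {"tx": -4.1, "ty": 2.8, "tz": 0, "spin": 0}, {"tx": -4.1, "ty": 2.8, "tz": 0, "spin": 0}, {"tx": -4.2, "ty": 2.7, "tz": 0, "spin": 0}, {"tx": 0, "ty": 0, "tz": 0, "spin": 0}]}}

```text
time: 11.4
tcp_pos: [0.6389, -0.0088, 0.3594]
ee_rot: [2.325, 2.111, -0.003]
force: [-0.3, 0.6, -1.1]
gripper_width: 0.0523
```

Run:
```python
from h import *
T,im=look();cv2.imwrite("pics/w5.png",im);print(T[:3,3],toolmove((.638,-.004,.241)))
for b in balls(im,T,.35):
    if 240<b[0]<330 and 240<b[1]<340:print(np.round(b,3))
```

```text
[ 0.63891681 -0.0087981   0.35942894] [ 0.23 -0.06 11.85]
[ 2.838e+02  2.862e+02  5.844e+01  6.360e-01 -3.000e-02]
[ 2.826e+02  3.186e+02  3.240e+01  6.340e-01 -5.200e-02]
[ 3.126e+02  2.994e+02  6.360e+01  6.530e-01 -4.000e-02]
[ 2.562e+02  2.982e+02  4.524e+01  6.190e-01 -3.600e-02]
[ 3.090e+02  3.330e+02  2.244e+01  6.490e-01 -6.400e-02]
[ 3.186e+02  2.682e+02  2.532e+01  6.580e-01 -2.000e-02]
```

{"op": "drive_tool", "data": {"plan": [{"tx": 0.2, "ty": 0, "tz": 4, "spin": 0}, {"tx": 0, "ty": 0, "tz": 4, "spin": 0}, {"tx": 0, "ty": 0, "tz": 2, "spin": 0}, {"tx": 0, "ty": 0, "tz": 1.5, "spin": 0}, {"tx": 0, "ty": 0, "tz": 0.3, "spin": 0}, {"tx": 0, "ty": 0, "tz": 0, "spin": 0}]}}

```text
time: 12.2
tcp_pos: [0.6388, -0.0023, 0.2429]
ee_rot: [2.32, 2.118, 0.001]
force: [-0.2, -0.6, -1.0]
gripper_width: 0.052
```

{"op": "drive_tool", "data": {"plan": [{"tx": 0, "ty": 0, "tz": 0, "spin": 0}, {"tx": 0, "ty": 0, "tz": 0, "spin": 0}, {"tx": 0, "ty": 0, "tz": 0, "spin": 0}, {"tx": 0, "ty": 0, "tz": -4, "spin": 0}, {"tx": 0, "ty": 0, "tz": -5, "spin": 0}, {"tx": 0, "ty": 0, "tz": -4, "spin": 0}, {"tx": 4.8, "ty": -1.5, "tz": 0, "spin": 0}, {"tx": 4.8, "ty": -1.5, "tz": 0, "spin": 0}, {"tx": 4.8, "ty": -1.4, "tz": 0, "spin": 0}, {"tx": 4.8, "ty": -1.4, "tz": 0, "spin": 0}, {"tx": 4.8, "ty": -1.3, "tz": 0, "spin": 0}, {"tx": 0.8, "ty": 0, "tz": 6, "spin": 0}, {"tx": 0, "ty": 0, "tz": 6, "spin": 0}, {"tx": 0, "ty": 0, "tz": 6, "spin": 0}, {"tx": 0, "ty": 0, "tz": 6, "spin": 0}, {"tx": 0, "ty": 0, "tz": 0, "spin": 0}], "gripper": 7.5}}

```text
time: 14.2
tcp_pos: [0.5885, 0.25, 0.1291]
ee_rot: [-2.32, -2.117, 0.01]
force: [-0.1, -0.3, 1.1]
gripper_width: 0.0753
```

Run:
```python
from h import *
T,im=look();print(T[:3,3],toolmove((.593,.254,.0075)))
for b in balls(im,T):
    if abs(b[3]-.59)<.06 and abs(b[4]-.255)<.06 and b[2]<36: print(np.round(b,3))
a=eyes.snapshot("scene");b=eyes.snapshot("side")
f=lambda im,x,y,w,h,s:cv2.resize(im[y:y+h,x:x+w],None,fx=s,fy=s,interpolation=cv2.INTER_CUBIC)
cv2.imwrite("pics/s2.png",np.hstack([im[:,60:500][:300],f(b,210,150,150,150,2)[:300]]))
```

```text
[0.58845945 0.24998414 0.12909103] [ 0.39  0.26 12.48]
[2.898e+02 2.046e+02 3.108e+01 5.930e-01 2.520e-01]
[3.354e+02 2.286e+02 3.300e+01 6.310e-01 2.260e-01]
```

View pics/s2.png

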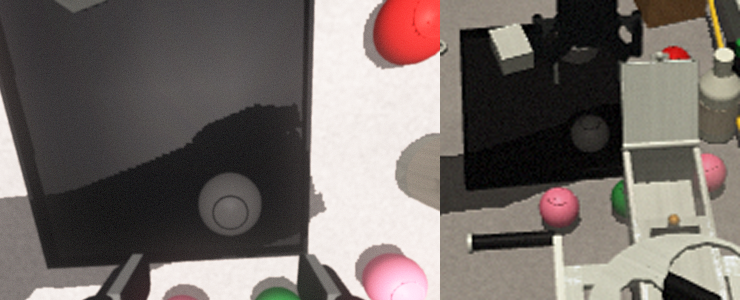

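Last ball sits at wrist pixel (290,205), about 60 mm from the right rim, so there is room for the open finger. The second ball is gone from view, having rolled under the cap.

{"op": "drive_tool", "data": {"plan": [{"tx": 0.1, "ty": 0.3, "tz": 4, "spin": 0}, {"tx": 0, "ty": 0, "tz": 4, "spin": 0}, {"tx": 0, "ty": 0, "tz": 2.5, "spin": 0}, {"tx": 0, "ty": 0, "tz": 1.2, "spin": 0}, {"tx": 0, "ty": 0, "tz": 0.4, "spin": 0}, {"tx": 0, "ty": 0, "tz": 0, "spin": 0}]}}

```text
time: 15.1
tcp_pos: [0.5942, 0.2519, 0.0126]
ee_rot: [2.32, 2.117, 0.002]
force: [0.1, 0.3, -0.2]
gripper_width: 0.0751
```

{"op": "drive_tool", "data": {"plan": [{"tx": 0, "ty": 0, "tz": 0, "spin": 0}, {"tx": 0, "ty": 0, "tz": 0, "spin": 0}, {"tx": 0, "ty": 0, "tz": 0, "spin": 0}, {"tx": 0, "ty": 0, "tz": 0, "spin": 0}, {"tx": 0, "ty": 0, "tz": 0, "spin": 0}, {"tx": 0, "ty": 0, "tz": -1, "spin": 0}, {"tx": 0, "ty": 0, "tz": -2, "spin": 0}, {"tx": 0, "ty": 0, "tz": 0, "spin": 0}], "gripper": 4.5}}

```text
time: 16.1
tcp_pos: [0.5947, 0.252, 0.0436]
ee_rot: [2.32, 2.117, 0.005]
force: [-0.2, -0.4, -1.0]
gripper_width: 0.0523
```

{"op": "drive_tool", "data": {"plan": [{"tx": 0, "ty": 0, "tz": -6, "spin": 0}, {"tx": 0, "ty": 0, "tz": -6, "spin": 0}, {"tx": 0, "ty": 0, "tz": -6, "spin": 0}, {"tx": 0, "ty": 0, "tz": -6, "spin": 0}, {"tx": -3.8, "ty": 1.1, "tz": -4, "spin": 0}, {"tx": -3.8, "ty": 1.1, "tz": -4, "spin": 0}, {"tx": -4.3, "ty": 1.1, "tz": 0, "spin": 0}, {"tx": -4.3, "ty": 1.1, "tz": 0, "spin": 0}, {"tx": -4.3, "ty": 1.1, "tz": 0, "spin": 0}, {"tx": -4.4, "ty": 1.1, "tz": 0, "spin": 0}, {"tx": 0, "ty": 0, "tz": 0, "spin": 0}, {"tx": 0, "ty": 0, "tz": 0, "spin": 0}]}}

```text
time: 17.6
tcp_pos: [0.6364, -0.0019, 0.3612]
ee_rot: [-2.32, -2.117, -0.0]
force: [-0.9, 1.1, -1.5]
gripper_width: 0.0522
```

{"op": "drive_tool", "data": {"plan": [{"tx": -0.2, "ty": 0.1, "tz": 4, "spin": 0}, {"tx": 0, "ty": 0, "tz": 4, "spin": 0}, {"tx": 0, "ty": 0, "tz": 2, "spin": 0}, {"tx": 0, "ty": 0, "tz": 1.5, "spin": 0}, {"tx": 0, "ty": 0, "tz": 0.3, "spin": 0}, {"tx": 0, "ty": 0, "tz": 0, "spin": 0}]}}

```text
time: 18.35
tcp_pos: [0.6376, -0.0042, 0.2439]
ee_rot: [2.32, 2.118, 0.001]
force: [-0.0, 0.4, -0.3]
gripper_width: 0.0524
```

{"op": "drive_tool", "data": {"plan": [{"tx": 0, "ty": 0, "tz": 0, "spin": 0}, {"tx": 0, "ty": 0, "tz": 0, "spin": 0}, {"tx": 0, "ty": 0, "tz": 0, "spin": 0}, {"tx": 0, "ty": 0, "tz": -4, "spin": 0}, {"tx": 0, "ty": 0, "tz": -5, "spin": 0}, {"tx": 0, "ty": 0, "tz": -5, "spin": 0}, {"tx": -4, "ty": 0, "tz": 0, "spin": 0}, {"tx": -4, "ty": 0, "tz": 0, "spin": 0}, {"tx": -4, "ty": 0, "tz": 0, "spin": 0}, {"tx": -4, "ty": 0, "tz": 0, "spin": 0}, {"tx": 0, "ty": 0, "tz": 0, "spin": 0}], "gripper": 7.5}}

```text
time: 19.73
tcp_pos: [0.6218, -0.1673, 0.3836]
ee_rot: [2.325, 2.111, -0.001]
force: [-0.0, 0.3, 0.2]
gripper_width: 0.0753
```

Run:
```python
from h import *
T,im=look();cv2.imwrite("pics/w6.png",im);print(T.round(4),arm.state()['joints'].round(2))
b=eyes.snapshot("side")
f=lambda im,x,y,w,h,s:cv2.resize(im[y:y+h,x:x+w],None,fx=s,fy=s,interpolation=cv2.INTER_CUBIC)
cv2.imwrite("pics/s3.png",np.hstack([im[:,60:500],f(b,210,150,150,200,2.1)[:420]]))
for t in(-.13,0):pass
```

```text
[[ 9.600e-02  9.954e-01  0.000e+00  6.218e-01]
 [ 9.954e-01 -9.600e-02 -1.300e-03 -1.673e-01]
 [-1.300e-03  1.000e-04 -1.000e+00  3.836e-01]
 [ 0.000e+00  0.000e+00  0.000e+00  1.000e+00]] [-0.13  0.48  0.47  1.35 -0.22  1.36  0.25]
```

View pics/s3.png

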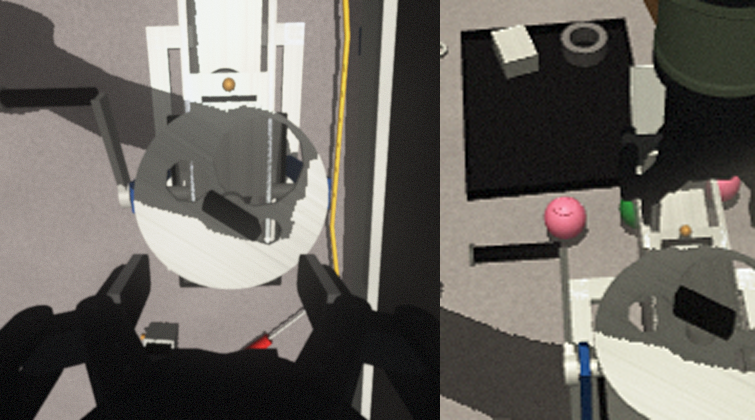

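Run:
```python
from h import *
T=np.array([[.096,.9954,0,.6218],[.9954,-.096,-.0013,-.1673],[-.0013,.0001,-1,.3836],[0,0,0,1]])
k1=onplane("wrist",(265,202),.291,T);k2=onplane("wrist",(318,232),.291,T);print(k1,k2,(k1+k2)/2)
c=onplane("wrist",(291,197),.242,T);h=onplane("wrist",(318,153),.242,T);print("cap",c,"hole",h)
an=lambda v:np.degrees(np.arctan2(v[1],v[0]))
print("bar",an(k2-k1),"hole dir",an(h-c),"stand x",np.degrees(-1.666))
```

```text
[ 0.60653955 -0.1596962   0.291     ] [ 0.64872069 -0.19068542  0.291     ] [ 0.62763012 -0.17519081  0.291     ]
cap [ 0.62844898 -0.17093295  0.242     ] hole [ 0.65798782 -0.13000619  0.242     ]
bar -36.30360812662973 hole dir 54.180184726810126 stand x -95.45476866879514
```

The parts tray now holds only ring and block. The cap sits at about +2.60 rad with the knob bar at wrist (265,202)–(318,232), so it needs 149° clockwise, which j7's range allows in one grip.

{"op": "drive_tool", "data": {"plan": [{"tx": -0.8, "ty": 0.5, "tz": 0, "spin": 0}, {"tx": 0, "ty": 0, "tz": 1, "spin": -9.9}, {"tx": 0, "ty": 0, "tz": 1, "spin": -9.9}, {"tx": 0, "ty": 0, "tz": 1, "spin": -9.9}, {"tx": 0, "ty": 0, "tz": 1, "spin": -9.9}, {"tx": 0, "ty": 0, "tz": 1, "spin": -9.9}, {"tx": 0, "ty": 0, "tz": 1, "spin": -9.7}, {"tx": 0, "ty": 0, "tz": 0, "spin": 0}, {"tx": 0, "ty": 0, "tz": 0, "spin": 0}], "gripper": 6}}

```text
time: 20.95
tcp_pos: [0.6273, -0.1721, 0.3237]
ee_rot: [0.977, 2.985, 0.0]
force: [-0.5, 0.0, 0.3]
gripper_width: 0.0599
```

Run:
```python
from h import *
T,im=look();cv2.imwrite("pics/w7.png",im);print(T.round(4),arm.state()['joints'].round(2),toolmove((.626,-.176,.257)))
```

```text
[[-8.064e-01  5.913e-01  4.000e-04  6.273e-01]
 [ 5.913e-01  8.064e-01 -1.000e-04 -1.721e-01]
 [-3.000e-04  2.000e-04 -1.000e+00  3.237e-01]
 [ 0.000e+00  0.000e+00  0.000e+00  1.000e+00]] [ 0.03  0.5   0.22  1.42 -0.11  1.24  1.21] [-0.12 -0.39  6.68]
```

View pics/w7.png

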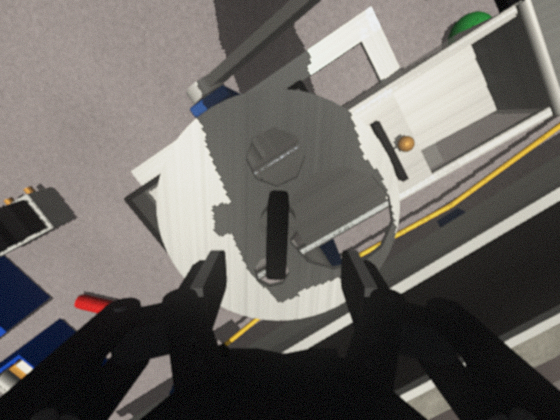

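Bar stands upright in the picture at column 278, rows 190–278, between the jaws (centre 283). Gripping it.

{"op": "drive_tool", "data": {"plan": [{"tx": -0.1, "ty": -0.3, "tz": 2.5, "spin": 0}, {"tx": 0, "ty": 0, "tz": 2.5, "spin": 0}, {"tx": 0, "ty": 0, "tz": 1.4, "spin": 0}, {"tx": 0, "ty": 0, "tz": 0, "spin": 0}]}}

```text
time: 21.5
tcp_pos: [0.626, -0.175, 0.259]
ee_rot: [-0.973, -2.986, 0.0]
force: [-0.4, 0.3, 1.1]
gripper_width: 0.0603
```

{"op": "drive_tool", "data": {"plan": [{"tx": 0, "ty": 0, "tz": 0, "spin": 0}, {"tx": 0, "ty": 0, "tz": 0, "spin": 0}, {"tx": 0, "ty": 0, "tz": 0, "spin": 0}, {"tx": 0, "ty": 0, "tz": 0, "spin": 0}, {"tx": 0, "ty": 0, "tz": 0, "spin": 0}, {"tx": 0, "ty": 0, "tz": 0, "spin": 0}], "gripper": 0.5, "grip_force": 30}}

```text
time: 22.25
tcp_pos: [0.6257, -0.1765, 0.2602]
ee_rot: [0.973, 2.986, -0.002]
force: [-4.7, -4.1, 5.3]
gripper_width: 0.0136
```

{"op": "drive_tool", "data": {"plan": [{"tx": 0, "ty": 0, "tz": 0, "spin": 8}, {"tx": 0, "ty": 0, "tz": 0, "spin": 8}, {"tx": 0, "ty": 0, "tz": 0, "spin": 8}, {"tx": 0, "ty": 0, "tz": 0, "spin": 8}, {"tx": 0, "ty": 0, "tz": 0, "spin": 8}, {"tx": 0, "ty": 0, "tz": 0, "spin": 8}, {"tx": 0, "ty": 0, "tz": 0, "spin": 8}, {"tx": 0, "ty": 0, "tz": 0, "spin": 8}, {"tx": 0, "ty": 0, "tz": 0, "spin": 8}, {"tx": 0, "ty": 0, "tz": 0, "spin": 8}, {"tx": 0, "ty": 0, "tz": 0, "spin": 0}]}}

```text
time: 23.62
tcp_pos: [0.629, -0.1756, 0.2603]
ee_rot: [2.661, 1.659, 0.007]
force: [23.1, -6.7, -6.0]
gripper_width: 0.0137
```

{"op": "drive_tool", "data": {"plan": [{"tx": 0.1, "ty": 0.2, "tz": 0, "spin": 0}, {"tx": 0, "ty": 0, "tz": 0, "spin": 8}, {"tx": 0, "ty": 0, "tz": 0, "spin": 8}, {"tx": 0, "ty": 0, "tz": 0, "spin": 8}, {"tx": 0, "ty": 0, "tz": 0, "spin": 8}, {"tx": 0, "ty": 0, "tz": 0, "spin": 8}, {"tx": 0, "ty": 0, "tz": 0, "spin": 8}, {"tx": 0, "ty": 0, "tz": 0, "spin": 8}, {"tx": 0, "ty": 0, "tz": 0, "spin": 8}, {"tx": 0, "ty": 0, "tz": 0, "spin": 5.4}, {"tx": 0, "ty": 0, "tz": 0, "spin": 0}, {"tx": 0, "ty": 0, "tz": 0, "spin": 0}]}}

```text
time: 25.12
tcp_pos: [0.6307, -0.1783, 0.2603]
ee_rot: [3.132, -0.151, 0.011]
force: [24.1, -21.6, -11.3]
gripper_width: 0.0137
```

{"op": "drive_tool", "data": {"plan": [{"tx": 0, "ty": 0, "tz": 0, "spin": 0}, {"tx": 0, "ty": 0, "tz": 0, "spin": 0}, {"tx": 0, "ty": 0, "tz": 0, "spin": 0}, {"tx": 0, "ty": 0, "tz": -3, "spin": 0}, {"tx": 0, "ty": 0, "tz": -5, "spin": 0}, {"tx": 0, "ty": 0, "tz": -4, "spin": 0}, {"tx": 0, "ty": 0, "tz": 0, "spin": 0}], "gripper": 5}}

```text
time: 26.0
tcp_pos: [0.6288, -0.1758, 0.3822]
ee_rot: [3.137, -0.149, 0.006]
force: [0.2, 0.4, -0.2]
gripper_width: 0.0499
```

Run:
```python
from h import *
T,im=look();print(T.round(4),arm.state()['joints'].round(2),arm.state()['force'])
a=eyes.snapshot("scene");b=eyes.snapshot("side")
f=lambda im,x,y,w,h,s:cv2.resize(im[y:y+h,x:x+w],None,fx=s,fy=s,interpolation=cv2.INTER_CUBIC)
cv2.imwrite("pics/w8.png",np.vstack([np.hstack([im[:300],np.zeros((300,20,3),np.uint8)]),np.hstack([f(a,120,120,170,170,1.7),f(b,215,170,170,170,1.7)])]) )
```

```text
[[ 9.955e-01 -9.470e-02  4.100e-03  6.288e-01]
 [-9.470e-02 -9.955e-01 -8.000e-04 -1.758e-01]
 [ 4.100e-03  4.000e-04 -1.000e+00  3.822e-01]
 [ 0.000e+00  0.000e+00  0.000e+00  1.000e+00]] [-0.34  0.61  0.94  1.34 -0.49  1.42 -1.09] [-0.31245453 -0.1370131  -1.39596163]Traceback (most recent call last):
  File "<stdin>", line 5, in <module>
    return _nx.concatenate(arrs, 0, dtype=dtype, casting=casting)
           ~~~~~~~~~~~~~~~^^^^^^^^^^^^^^^^^^^^^^^^^^^^^^^^^^^^^^^
ValueError: all the input array dimensions except for the concatenation axis must match exactly, but along dimension 1, the array at index 0 has size 580 and the array at index 1 has size 578
```

Run:
```python
from h import *
T,im=look()
a=eyes.snapshot("scene");b=eyes.snapshot("side")
f=lambda im,x,y,w,h,s:cv2.resize(im[y:y+h,x:x+w],None,fx=s,fy=s,interpolation=cv2.INTER_CUBIC)
cv2.imwrite("pics/w8.png",np.vstack([im[:300],cv2.resize(np.hstack([a[120:290,120:290],b[170:340,215:385]]),(560,280),interpolation=cv2.INTER_CUBIC)]))
```

```text
(no output)
```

View pics/w8.png

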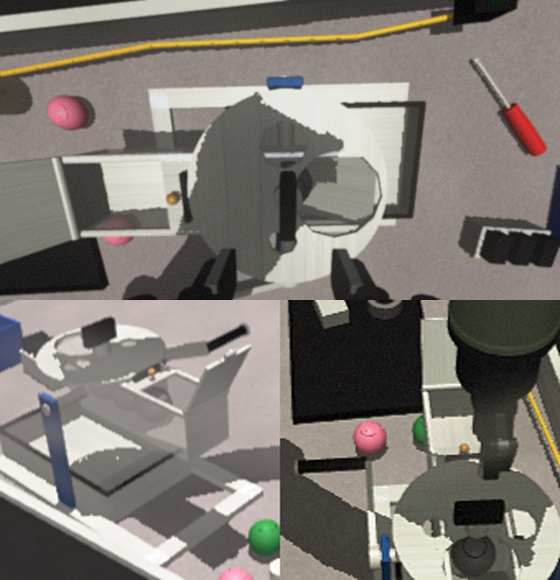

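Big hole now lies on the outlet side (wrist (340,195)), with the knob bar square at column 288, and a ball shows through it in the side view at (480,550). Next, close the fingers and go behind the hatch door.

{"op": "drive_tool", "data": {"plan": [{"tx": -0.2, "ty": -5.6, "tz": 0, "spin": 0}, {"tx": -0.3, "ty": -5.6, "tz": 0, "spin": 0}, {"tx": -0.2, "ty": -5.6, "tz": 0, "spin": 0}, {"tx": -0.3, "ty": -5.6, "tz": 0, "spin": 0}, {"tx": -0.2, "ty": -5.6, "tz": 0, "spin": 0}, {"tx": -0.3, "ty": -5.6, "tz": 0, "spin": 0}, {"tx": 0, "ty": 0, "tz": 4.6, "spin": 0}, {"tx": 0, "ty": 0, "tz": 4.6, "spin": 0}, {"tx": 0, "ty": 0, "tz": 0, "spin": 0}], "gripper": 0}}

```text
time: 27.42
tcp_pos: [0.6437, 0.161, 0.2845]
ee_rot: [3.136, -0.149, -0.008]
force: [0.4, -0.5, 0.6]
gripper_width: -0.0001
```

{"op": "drive_tool", "data": {"plan": [{"tx": 0, "ty": 2.5, "tz": -0.5, "spin": 0}, {"tx": 0, "ty": 2, "tz": -0.2, "spin": 0}, {"tx": 0, "ty": 1.8, "tz": -0.2, "spin": 0}, {"tx": 0, "ty": 1.8, "tz": -0.3, "spin": 0}, {"tx": 0, "ty": 1.6, "tz": -0.4, "spin": 0}, {"tx": 0, "ty": 0, "tz": 0, "spin": 0}]}}

```text
time: 28.18
tcp_pos: [0.636, 0.0623, 0.3042]
ee_rot: [-3.137, 0.153, -0.002]
force: [0.3, 1.4, 0.2]
gripper_width: 0.0002
```

{"op": "drive_tool", "data": {"plan": [{"tx": 0.4, "ty": 0.8, "tz": -0.1, "spin": 0}, {"tx": 0, "ty": 0.8, "tz": -0.1, "spin": 0}, {"tx": 0, "ty": 1, "tz": 0.1, "spin": 0}, {"tx": 0, "ty": 1, "tz": 0.1, "spin": 0}, {"tx": 0, "ty": 0.8, "tz": 0.6, "spin": 0}, {"tx": 0, "ty": 0.8, "tz": 0.6, "spin": 0}, {"tx": 0, "ty": 0.6, "tz": 0.7, "spin": 0}, {"tx": 0, "ty": 0.6, "tz": 0.8, "spin": 0}, {"tx": 0, "ty": 0.4, "tz": 0.9, "spin": 0}, {"tx": 0, "ty": 0.4, "tz": 0.9, "spin": 0}, {"tx": 0, "ty": 0, "tz": 0, "spin": 0}]}}

```text
time: 29.55
tcp_pos: [0.6328, -0.0081, 0.2575]
ee_rot: [3.138, -0.15, -0.002]
force: [-1.2, -0.3, -0.2]
gripper_width: 0.0
```

{"op": "drive_tool", "data": {"plan": [{"tx": 0.3, "ty": 0.4, "tz": 0.5, "spin": 0}, {"tx": 0, "ty": 0.3, "tz": 0.4, "spin": 0}, {"tx": 0, "ty": 0, "tz": 0.3, "spin": 0}, {"tx": 0, "ty": 0, "tz": 0, "spin": 0}, {"tx": 0, "ty": 0, "tz": 0, "spin": 0}]}}

```text
time: 30.18
tcp_pos: [0.6354, -0.0152, 0.2462]
ee_rot: [3.138, -0.149, -0.0]
force: [0.2, 0.2, -0.6]
gripper_width: 0.0
```

{"op": "drive_tool", "data": {"plan": [{"tx": 0, "ty": 0.2, "tz": 0.2, "spin": 0}, {"tx": 0, "ty": 0, "tz": 0.2, "spin": 0}, {"tx": 0, "ty": 0, "tz": 0, "spin": 0}, {"tx": 0, "ty": 0, "tz": 0, "spin": 0}]}}

```text
time: 30.68
tcp_pos: [0.6352, -0.0173, 0.2422]
ee_rot: [3.138, -0.149, -0.0]
force: [0.4, -0.1, -0.3]
gripper_width: -0.0002
```

{"op": "drive_tool", "data": {"plan": [{"tx": 0, "ty": 0, "tz": 0.2, "spin": 0}, {"tx": 0, "ty": 0, "tz": 0, "spin": 0}, {"tx": 0, "ty": 0, "tz": 0, "spin": 0}]}}

```text
time: 31.05
tcp_pos: [0.6352, -0.0172, 0.2403]
ee_rot: [3.138, -0.149, -0.0]
force: [0.3, 1.0, 0.1]
gripper_width: 0.0002
```

Run:
```python
from h import *
a=eyes.snapshot("scene");b=eyes.snapshot("side")
cv2.imwrite("pics/d1.png",np.hstack([cv2.resize(a[130:270,130:290],(480,420),interpolation=cv2.INTER_CUBIC),cv2.resize(b[160:300,260:360],(300,420),interpolation=cv2.INTER_CUBIC)]))
```

```text
(no output)
```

View pics/d1.png

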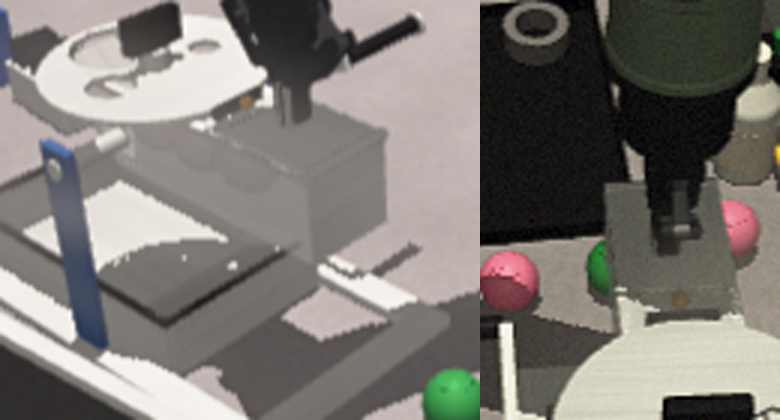

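The door lies almost flat and the three balls show through the clear wall at (160,130), (205,155), (255,175). Pressing on to the catch.

{"op": "drive_tool", "data": {"plan": [{"tx": 0, "ty": 0, "tz": 0.2, "spin": 0}, {"tx": 0, "ty": 0, "tz": 0, "spin": 0}, {"tx": 0, "ty": 0, "tz": 0, "spin": 0}]}}

```text
time: 31.52
tcp_pos: [0.6355, -0.0172, 0.2395]
ee_rot: [-3.137, 0.149, -0.002]
force: [-4.8, 1.7, 17.5]
gripper_width: -0.0
```

{"op": "drive_tool", "data": {"plan": [{"tx": 0, "ty": 0, "tz": 0.2, "spin": 0}, {"tx": 0, "ty": 0, "tz": 0, "spin": 0}, {"tx": 0, "ty": 0, "tz": 0, "spin": 0}]}}

```text
time: 31.9
tcp_pos: [0.6358, -0.0173, 0.2388]
ee_rot: [-3.137, 0.149, -0.004]
force: [-10.6, 4.0, 36.5]
gripper_width: -0.0002
```

36 N against a hard stop, so the door is down past the catch. Lifting off and going to the lever.

{"op": "drive_tool", "data": {"plan": [{"tx": 0, "ty": 0, "tz": -1, "spin": 0}, {"tx": 0, "ty": 0, "tz": -3, "spin": 0}, {"tx": 0, "ty": 0, "tz": -4, "spin": 0}, {"tx": 0, "ty": 0, "tz": -4, "spin": 0}, {"tx": -4.2, "ty": 1.4, "tz": 0, "spin": 0}, {"tx": -4.2, "ty": 1.4, "tz": 0, "spin": 0}, {"tx": -4.2, "ty": 1.3, "tz": 0, "spin": 0}, {"tx": -4.2, "ty": 1.3, "tz": 0, "spin": 0}, {"tx": 0, "ty": 0, "tz": 0, "spin": 0}], "gripper": 5}}

```text
time: 33.02
tcp_pos: [0.4609, -0.0554, 0.3565]
ee_rot: [-3.135, 0.15, 0.0]
force: [1.1, 0.4, 0.3]
gripper_width: 0.0499
```

Run:
```python
from h import *
T,im=look();print(T.round(4),arm.state()['joints'].round(2))
a=eyes.snapshot("scene")
cv2.imwrite("pics/l1.png",np.hstack([im,cv2.resize(a[130:270,170:290],(240,280),interpolation=cv2.INTER_CUBIC)[[*range(280)]+[0]*140]]))
th=np.radians(157-np.linspace(0,140.4,37));p=.115*np.c_[np.cos(th),np.sin(th)]*100
for i,d in enumerate(np.diff(p,axis=0)):print(i,"ty %.2f tz %.2f"%(d[0],-d[1]),end="; ")
```

```text
[[ 9.954e-01 -9.530e-02  1.000e-04  4.609e-01]
 [-9.530e-02 -9.954e-01  3.300e-03 -5.540e-02]
 [-2.000e-04 -3.300e-03 -1.000e+00  3.565e-01]
 [ 0.000e+00  0.000e+00  0.000e+00  1.000e+00]] [-0.94  0.25  1.15  1.86 -0.25  1.19 -1.37]
0 ty 0.33 tz -0.71; 1 ty 0.38 tz -0.69; 2 ty 0.42 tz -0.66; 3 ty 0.47 tz -0.63; 4 ty 0.51 tz -0.59; 5 ty 0.55 tz -0.56; 6 ty 0.58 tz -0.52; 7 ty 0.62 tz -0.48; 8 ty 0.65 tz -0.44; 9 ty 0.68 tz -0.39; 10 ty 0.70 tz -0.34; 11 ty 0.72 tz -0.30; 12 ty 0.74 tz -0.25; 13 ty 0.76 tz -0.19; 14 ty 0.77 tz -0.14; 15 ty 0.78 tz -0.09; 16 ty 0.78 tz -0.04; 17 ty 0.78 tz 0.02; 18 ty 0.78 tz 0.07; 19 ty 0.77 tz 0.12; 20 ty 0.76 tz 0.18; 21 ty 0.75 tz 0.23; 22 ty 0.73 tz 0.28; 23 ty 0.71 tz 0.33; 24 ty 0.69 tz 0.37; 25 ty 0.66 tz 0.42; 26 ty 0.63 tz 0.46; 27 ty 0.60 tz 0.51; 28 ty 0.56 tz 0.55; 29 ty 0.52 tz 0.58; 30 ty 0.48 tz 0.62; 31 ty 0.44 tz 0.65; 32 ty 0.39 tz 0.68; 33 ty 0.35 tz 0.70; 34 ty 0.30 tz 0.72; 35 ty 0.25 tz 0.74;
```

View pics/l1.png

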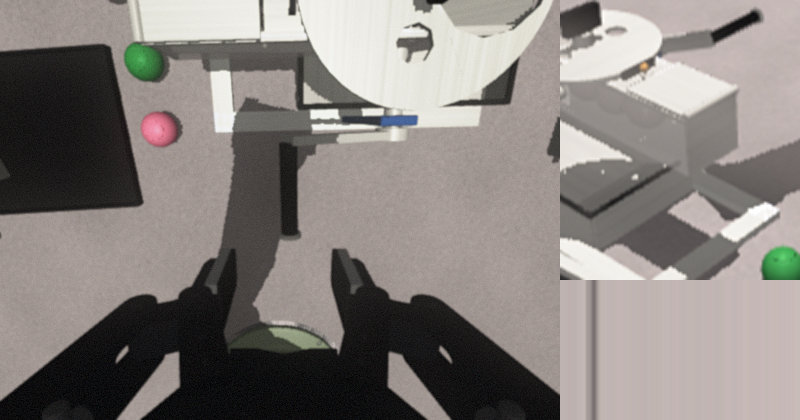

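Run:
```python
from h import *
T=np.array([[.9954,-.0953,1e-4,.4609],[-.0953,-.9954,.0033,-.0554],[-2e-4,-.0033,-1,.3565],[0,0,0,1]])
a=onplane("wrist",(286,145),.235,T);b=onplane("wrist",(290,234),.235,T);m=(a+b)/2
print(a,b,m,toolmove([*m[:2],.216]))
```

```text
[ 0.51027577 -0.06248039  0.235     ] [ 0.42580376 -0.05849478  0.235     ] [ 0.46803977 -0.06048759  0.235     ] [ 0.53  0.57 14.06]
```

The bar's middle is at (0.468, -0.060); the jaws stand across it, and the door is flat shut in the right crop. Going down and pinching it.

{"op": "drive_tool", "data": {"plan": [{"tx": 0.2, "ty": 0.4, "tz": 4, "spin": 0}, {"tx": 0, "ty": 0, "tz": 4, "spin": 0}, {"tx": 0, "ty": 0, "tz": 3, "spin": 0}, {"tx": 0, "ty": 0, "tz": 2.5, "spin": 0}, {"tx": 0, "ty": 0, "tz": 0.4, "spin": 0}, {"tx": 0, "ty": 0, "tz": 0, "spin": 0}]}}

```text
time: 33.88
tcp_pos: [0.465, -0.0595, 0.2176]
ee_rot: [3.137, -0.15, 0.0]
force: [-0.5, -0.2, -0.5]
gripper_width: 0.0501
```

{"op": "drive_tool", "data": {"plan": [{"tx": 0, "ty": 0, "tz": 0, "spin": 0}, {"tx": 0, "ty": 0, "tz": 0, "spin": 0}, {"tx": 0, "ty": 0, "tz": 0, "spin": 0}, {"tx": 0, "ty": 0, "tz": 0, "spin": 0}, {"tx": 0, "ty": 0, "tz": 0, "spin": 0}], "gripper": 0.5, "grip_force": 50}}

```text
time: 34.5
tcp_pos: [0.4649, -0.0602, 0.2181]
ee_rot: [3.137, -0.149, 0.002]
force: [-2.2, -8.0, 7.0]
gripper_width: 0.0143
```

```bash
python3 -c "
from h import *
print(arm.state()['joints'].round(2),pose()[:3,3])"
```

```text
[-0.72  0.45  0.96  2.04 -0.47  0.89 -1.16] [ 0.46485042 -0.06022748  0.21808121]
```

{"op": "drive_tool", "data": {"plan": [{"tx": 0, "ty": 0.33, "tz": -0.71, "spin": 0}, {"tx": 0, "ty": 0.38, "tz": -0.69, "spin": 0}, {"tx": 0, "ty": 0.42, "tz": -0.66, "spin": 0}, {"tx": 0, "ty": 0.47, "tz": -0.63, "spin": 0}, {"tx": 0, "ty": 0.51, "tz": -0.59, "spin": 0}, {"tx": 0, "ty": 0.55, "tz": -0.56, "spin": 0}, {"tx": 0, "ty": 0, "tz": 0, "spin": 0}]}}

```text
time: 35.38
tcp_pos: [0.463, -0.0843, 0.2566]
ee_rot: [-3.136, 0.146, -0.003]
force: [2.4, 11.4, 7.4]
gripper_width: 0.0139
```

{"op": "drive_tool", "data": {"plan": [{"tx": 0, "ty": 0.58, "tz": -0.52, "spin": 0}, {"tx": 0, "ty": 0.62, "tz": -0.48, "spin": 0}, {"tx": 0, "ty": 0.65, "tz": -0.44, "spin": 0}, {"tx": 0, "ty": 0.68, "tz": -0.39, "spin": 0}, {"tx": 0, "ty": 0.7, "tz": -0.34, "spin": 0}, {"tx": 0, "ty": 0.72, "tz": -0.3, "spin": 0}, {"tx": 0, "ty": 0, "tz": 0, "spin": 0}]}}

```text
time: 36.25
tcp_pos: [0.4603, -0.1234, 0.2825]
ee_rot: [-3.134, 0.146, -0.006]
force: [-5.1, 17.7, 41.7]
gripper_width: 0.0141
```

```bash
python3 -c "
from h import *
print(arm.state()['joints'].round(2),pose()[:3,3])"
```

```text
[-0.65  0.37  1.04  1.95 -0.38  1.03 -1.11] [ 0.46026274 -0.12341283  0.2825062 ]
```

{"op": "drive_tool", "data": {"plan": [{"tx": 0, "ty": 0, "tz": -0.3, "spin": 0}, {"tx": 0, "ty": 0.74, "tz": -0.25, "spin": 0}, {"tx": 0, "ty": 0.76, "tz": -0.19, "spin": 0}, {"tx": 0, "ty": 0.77, "tz": -0.14, "spin": 0}, {"tx": 0, "ty": 0.78, "tz": -0.09, "spin": 0}, {"tx": 0, "ty": 0, "tz": 0, "spin": 0}]}}

```text
time: 37.0
tcp_pos: [0.4577, -0.1553, 0.2915]
ee_rot: [-3.138, 0.147, -0.008]
force: [11.4, 0.0, 6.7]
gripper_width: 0.0144
```

{"op": "drive_tool", "data": {"plan": [{"tx": 0, "ty": 0.78, "tz": -0.04, "spin": 0}, {"tx": 0, "ty": 0.78, "tz": 0.02, "spin": 0}, {"tx": 0, "ty": 0.78, "tz": 0.07, "spin": 0}, {"tx": 0, "ty": 0.77, "tz": 0.12, "spin": 0}, {"tx": 0, "ty": 0.76, "tz": 0.18, "spin": 0}, {"tx": 0, "ty": 0.75, "tz": 0.23, "spin": 0}, {"tx": 0, "ty": 0, "tz": 0, "spin": 0}]}}

```text
time: 37.88
tcp_pos: [0.4536, -0.2018, 0.2857]
ee_rot: [3.137, -0.148, 0.009]
force: [15.9, -2.4, 1.5]
gripper_width: 0.014
```

{"op": "drive_tool", "data": {"plan": [{"tx": 0.1, "ty": 0.73, "tz": 0.28, "spin": 0}, {"tx": 0, "ty": 0.71, "tz": 0.33, "spin": 0}, {"tx": 0, "ty": 0.69, "tz": 0.37, "spin": 0}, {"tx": 0, "ty": 0.66, "tz": 0.42, "spin": 0}, {"tx": 0, "ty": 0.63, "tz": 0.46, "spin": 0}, {"tx": 0, "ty": 0.6, "tz": 0.51, "spin": 0}, {"tx": 0, "ty": 0, "tz": 0, "spin": 0}]}}

```text
time: 38.75
tcp_pos: [0.4497, -0.2416, 0.2612]
ee_rot: [3.138, -0.148, 0.005]
force: [9.1, -0.9, -1.4]
gripper_width: 0.0139
```

{"op": "drive_tool", "data": {"plan": [{"tx": 0, "ty": 0.56, "tz": 0.55, "spin": 0}, {"tx": 0, "ty": 0.52, "tz": 0.58, "spin": 0}, {"tx": 0, "ty": 0.48, "tz": 0.62, "spin": 0}, {"tx": 0, "ty": 0.44, "tz": 0.65, "spin": 0}, {"tx": 0, "ty": 0.39, "tz": 0.68, "spin": 0}, {"tx": 0, "ty": 0.35, "tz": 0.7, "spin": 0}, {"tx": 0, "ty": 0, "tz": 0, "spin": 0}, {"tx": 0, "ty": 0, "tz": 0, "spin": 0}, {"tx": 0, "ty": 0, "tz": 0, "spin": 0}, {"tx": 0, "ty": 0, "tz": 0, "spin": 0}]}}

```text
time: 40.0
tcp_pos: [0.4472, -0.269, 0.2235]
ee_rot: [3.137, -0.147, 0.005]
force: [9.2, -3.6, -3.4]
gripper_width: 0.0143
```

Run:
```python
from h import *
a=eyes.snapshot("scene");b=eyes.snapshot("side")
cv2.imwrite("pics/t1.png",np.hstack([cv2.resize(a[110:290,90:290],(467,420),interpolation=cv2.INTER_CUBIC),cv2.resize(b[220:420,240:400],(333,420),interpolation=cv2.INTER_CUBIC)]))
print(arm.state()['joints'].round(2),pose()[:3,3],arm.state()['force'])
```

```text
[-0.21  0.52  0.9   1.91 -0.5   0.95 -0.74] [ 0.44720444 -0.2689598   0.22351985] [ 9.58886845 -3.14843733 -4.70416233]
```

View pics/t1.png

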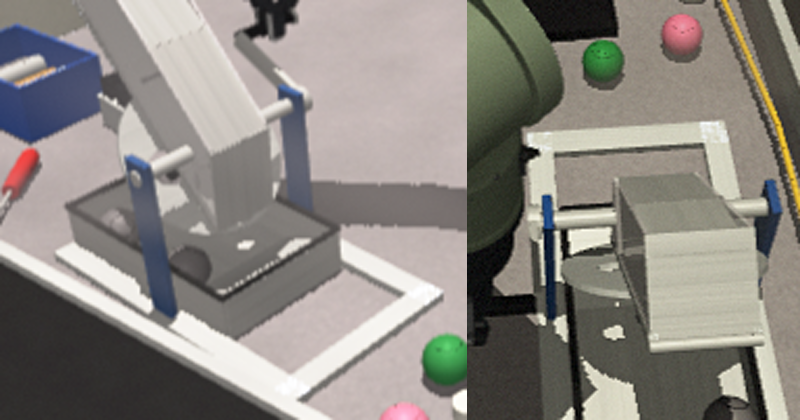

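Hopper is right over; two balls show in the catch tray at (115,220) and (190,265). The third may be hidden, so I go on to the stop and detect it by numbers.

{"op": "drive_tool", "data": {"plan": [{"tx": 0, "ty": 0.3, "tz": 0.72, "spin": 0}, {"tx": 0, "ty": 0.1, "tz": 0.3, "spin": 0}, {"tx": 0, "ty": 0, "tz": 0, "spin": 0}, {"tx": 0, "ty": 0, "tz": 0, "spin": 0}, {"tx": 0, "ty": 0, "tz": 0, "spin": 0}, {"tx": 0, "ty": 0, "tz": 0, "spin": 0}, {"tx": 0, "ty": 0, "tz": 0, "spin": 0}, {"tx": 0, "ty": 0, "tz": 0, "spin": 0}]}}

```text
time: 41.1
tcp_pos: [0.4468, -0.273, 0.2133]
ee_rot: [3.137, -0.147, 0.005]
force: [7.8, -3.5, -2.3]
gripper_width: 0.0143
```

```bash
cat > tray.py <<'E'
from h import *
def run(tag):
    c,s=np.cos(-1.666),np.sin(-1.666)
    for n in("scene","side"):
        im=eyes.snapshot(n);cv2.imwrite(f"pics/{tag}_{n}.png",im)
        g=cv2.cvtColor(im,cv2.COLOR_BGR2GRAY)
        q=cv2.HoughCircles(cv2.GaussianBlur(g,(3,3),.7),cv2.HOUGH_GRADIENT,1,10,param1=60,param2=9,minRadius=7,maxRadius=15)
        for x,y,r in q[0]:
            p=onplane(n,(x,y),.035)-[.6216,-.1773,0];l=np.array([c*p[0]+s*p[1],-s*p[0]+c*p[1]])
            if abs(l[1])<.08 and -.16<l[0]<.2: print(n,x,y,r,"stand",l.round(3),"mean",cv2.mean(im,cv2.circle(np.zeros_like(g),(int(x),int(y)),int(r*.7),255,-1))[:3])
E
python3 -c "
import tray;tray.run('t2')
from h import *
print(arm.state()['force'],pose()[:3,3])"
```

```text
scene 171.5 223.5 8.2 stand [0.016 0.058] mean (81.87654320987654, 82.43209876543209, 86.80246913580247)
scene 209.5 212.5 14.4 stand [-0.022 -0.045] mean (123.53312302839116, 127.57097791798107, 131.54574132492112)
scene 143.5 198.5 14.4 stand [0.18  0.034] mean (117.23028391167192, 115.22397476340694, 118.48264984227129)
scene 182.5 224.5 14.4 stand [-0.01   0.041] mean (96.12933753943217, 98.75394321766561, 102.12933753943217)
scene 169.5 210.5 14.4 stand [0.071 0.023] mean (130.13249211356467, 133.97791798107255, 137.794952681388)
scene 192.5 244.5 11.0 stand [-0.099  0.079] mean (109.96644295302013, 113.7248322147651, 116.97315436241611)
scene 232.5 224.5 13.2 stand [-0.113 -0.047] mean (137.9683794466403, 141.63241106719366, 147.0671936758893)
scene 221.5 221.5 10.9 stand [-0.08  -0.037] mean (108.00671140939598, 111.66442953020135, 115.18120805369128)
scene 199.5 208.5 14.4 stand [ 0.014 -0.039] mean (127.50473186119874, 131.58044164037855, 135.45110410094637)
side 299.5 330.5 14.4 stand [-0.067 -0.053] mean (155.60883280757096, 170.42271293375393, 171.88012618296528)
side 297.5 348.5 13.2 stand [-0.023 -0.061] mean (122.75494071146244, 136.65217391304347, 137.60079051383397)
side 367.5 404.5 9.6 stand [0.11  0.076] mean (175.81415929203538, 193.35398230088495, 195.9203539823009)
side 291.5 336.5 9.6 stand [-0.053 -0.073] mean (120.80530973451327, 131.9646017699115, 133.15929203539824)
side 365.5 419.5 12.0 stand [0.14  0.067] mean (56.93457943925233, 61.467289719626166, 64.97196261682242)
side 309.5 353.5 9.6 stand [-0.009 -0.035] mean (122.05309734513274, 136.12389380530973, 136.9646017699115)
side 309.5 373.5 14.4 stand [ 0.037 -0.039] mean (97.38801261829653, 108.73186119873817, 109.82965299684543)
side 303.5 389.5 11.0 stand [ 0.072 -0.054] mean (73.90604026845638, 82.81208053691275, 83.91946308724832)
[ 7.55704429 -4.14048294 -0.98187463] [ 0.44671896 -0.27299427  0.21333739]
```

Run:
```python
from h import *
T,im=look();np.save("T.npy",T)
a=cv2.imread("pics/t2_scene.png");b=cv2.imread("pics/t2_side.png")
top=np.hstack([cv2.resize(a[170:270,100:235],(473,350),interpolation=cv2.INTER_CUBIC),cv2.resize(b[320:420,280:373],(326,350),interpolation=cv2.INTER_CUBIC)])
w=cv2.resize(im[:250],(560,250))
cv2.imwrite("pics/last.png",np.vstack([top,np.hstack([w,np.zeros((250,239,3),np.uint8)])]))
```

```text
(no output)
```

View pics/last.png

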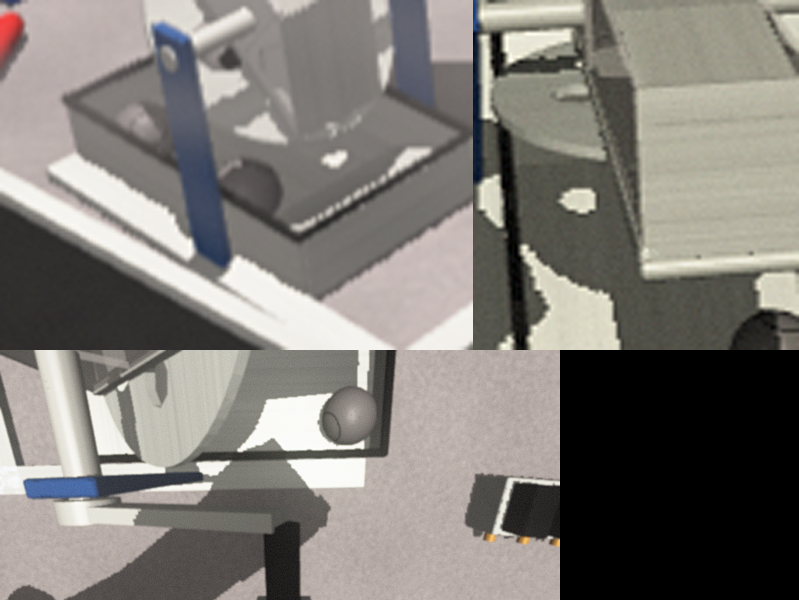

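Run:
```python
from h import *
T=np.load("T.npy");c,s=np.cos(-1.666),np.sin(-1.666)
def st(p):
    p=p-[.6216,-.1773,0];return np.round([c*p[0]+s*p[1],-s*p[0]+c*p[1]],3)
p=onplane("wrist",(348,66),.035,T);print("wrist ball",p,st(p),proj("scene",p),proj("side",p))
for n,u in(("scene",(100+140/3.5,170+122/3.5)),("scene",(100+252/3.5,170+187/3.5)),("side",(280+775/3.5-473/3.5,320+335/3.5))):
    p=onplane(n,u,.035);print(n,u,p,st(p),proj("wrist",p,T))
```

```text
wrist ball [ 0.56249331 -0.34916128  0.035     ] [ 0.177 -0.043] [[165.56616626 188.57018702]] [[313.37862758 441.49179837]]
scene (140.0, 204.85714285714286) [ 0.66705802 -0.341334    0.035     ] [0.159 0.061] [[335.71739151 -60.73003589]]
scene (172.0, 223.42857142857144) [ 0.67684601 -0.19773045  0.035     ] [0.015 0.057] [[175.08028247 -55.79387986]]
side (366.28571428571433, 415.7142857142857) [ 0.67890733 -0.31566107  0.035     ] [0.132 0.07 ] [[306.11203945 -73.71641231]]
```

All three balls are told apart in the tray, at stand (x, y) = (0.177,-0.043), (0.159,0.061), (0.015,0.057). Swinging back.

{"op": "drive_tool", "data": {"plan": [{"tx": 0, "ty": -0.2, "tz": -0.5, "spin": 0}, {"tx": 0, "ty": -0.2, "tz": -0.5, "spin": 0}, {"tx": 0, "ty": -0.35, "tz": -0.7, "spin": 0}, {"tx": 0, "ty": -0.39, "tz": -0.68, "spin": 0}, {"tx": 0, "ty": -0.44, "tz": -0.65, "spin": 0}, {"tx": 0, "ty": -0.48, "tz": -0.62, "spin": 0}, {"tx": 0, "ty": -0.52, "tz": -0.58, "spin": 0}, {"tx": 0, "ty": -0.56, "tz": -0.55, "spin": 0}, {"tx": 0, "ty": -1.23, "tz": -0.97, "spin": 0}, {"tx": 0, "ty": -1.35, "tz": -0.79, "spin": 0}, {"tx": 0, "ty": -1.44, "tz": -0.61, "spin": 0}, {"tx": 0, "ty": 0, "tz": 0, "spin": 0}]}}

```text
time: 42.75
tcp_pos: [0.4524, -0.2033, 0.2865]
ee_rot: [3.135, -0.149, 0.005]
force: [-10.2, -6.6, 37.0]
gripper_width: 0.0137
```

{"op": "drive_tool", "data": {"plan": [{"tx": 0, "ty": 0, "tz": -0.2, "spin": 0}, {"tx": 0, "ty": -0.75, "tz": -0.23, "spin": 0}, {"tx": 0, "ty": -0.76, "tz": -0.18, "spin": 0}, {"tx": 0, "ty": -0.77, "tz": -0.12, "spin": 0}, {"tx": 0, "ty": -0.78, "tz": -0.07, "spin": 0}, {"tx": 0, "ty": -0.78, "tz": -0.02, "spin": 0}, {"tx": 0, "ty": -0.78, "tz": 0.04, "spin": 0}, {"tx": 0, "ty": 0, "tz": 0, "spin": 0}]}}

```text
time: 43.75
tcp_pos: [0.4564, -0.1554, 0.2927]
ee_rot: [-3.138, 0.148, -0.001]
force: [-5.9, 1.0, 16.8]
gripper_width: 0.0143
```

{"op": "drive_tool", "data": {"plan": [{"tx": 0.1, "ty": -0.78, "tz": 0.09, "spin": 0}, {"tx": 0, "ty": -0.77, "tz": 0.14, "spin": 0}, {"tx": 0, "ty": -0.76, "tz": 0.19, "spin": 0}, {"tx": 0, "ty": -0.74, "tz": 0.25, "spin": 0}, {"tx": 0, "ty": -0.72, "tz": 0.3, "spin": 0}, {"tx": 0, "ty": -0.7, "tz": 0.34, "spin": 0}, {"tx": 0, "ty": -0.68, "tz": 0.4, "spin": 0}, {"tx": 0, "ty": -0.65, "tz": 0.45, "spin": 0}, {"tx": 0, "ty": 0, "tz": 0, "spin": 0}]}}

```text
time: 44.88
tcp_pos: [0.4622, -0.0976, 0.27]
ee_rot: [3.138, -0.148, -0.002]
force: [-3.1, -2.2, -6.5]
gripper_width: 0.0143
```

{"op": "drive_tool", "data": {"plan": [{"tx": 0, "ty": -0.62, "tz": 0.48, "spin": 0}, {"tx": 0, "ty": -0.58, "tz": 0.52, "spin": 0}, {"tx": 0, "ty": -0.55, "tz": 0.56, "spin": 0}, {"tx": 0, "ty": -0.51, "tz": 0.59, "spin": 0}, {"tx": 0, "ty": -0.47, "tz": 0.63, "spin": 0}, {"tx": 0, "ty": -0.42, "tz": 0.66, "spin": 0}, {"tx": 0, "ty": -0.38, "tz": 0.69, "spin": 0}, {"tx": 0, "ty": -0.33, "tz": 0.71, "spin": 0}, {"tx": 0, "ty": 0, "tz": 0, "spin": 0}, {"tx": 0, "ty": 0, "tz": 0.2, "spin": 0}, {"tx": 0, "ty": 0, "tz": 0, "spin": 0}]}}

```text
time: 46.25
tcp_pos: [0.4665, -0.0603, 0.2205]
ee_rot: [3.138, -0.15, 0.001]
force: [-6.0, -6.1, 8.9]
gripper_width: 0.0142
```

{"op": "drive_tool", "data": {"plan": [{"tx": 0, "ty": 0, "tz": 0, "spin": 0}, {"tx": 0, "ty": 0, "tz": 0, "spin": 0}, {"tx": 0, "ty": 0, "tz": 0, "spin": 0}, {"tx": 0, "ty": 0, "tz": -3, "spin": 0}, {"tx": 0, "ty": 0, "tz": -5, "spin": 0}, {"tx": 0, "ty": 0, "tz": -5, "spin": 0}, {"tx": 0, "ty": 0, "tz": -5, "spin": 0}, {"tx": 0, "ty": 0, "tz": 0, "spin": 0}, {"tx": 0, "ty": 0, "tz": 0, "spin": 0}, {"tx": 0, "ty": 0, "tz": 0, "spin": 0}], "gripper": 6}}

```text
time: 47.5
tcp_pos: [0.4662, -0.0593, 0.3991]
ee_rot: [3.138, -0.149, -0.002]
force: [0.0, -0.2, 0.5]
gripper_width: 0.0598
```

Run:
```python
from h import *
T,im=look();cv2.imwrite("pics/f_wrist.png",im);st=arm.state();print(st['tcp_pos'],st['force'])
a=eyes.snapshot("scene");b=eyes.snapshot("side")
cv2.imwrite("pics/f_scene.png",a);cv2.imwrite("pics/f_side.png",b)
# bar position by dark mask in wrist
g=cv2.cvtColor(im,cv2.COLOR_BGR2GRAY)
m=(g<40).astype(np.uint8);n,l,s,c=cv2.connectedComponentsWithStats(m[:300])
for i in range(1,n):
    if s[i,4]>400:print("dark",s[i],c[i].round(1),onplane("wrist",c[i],.235,T).round(3))
c_,s_=np.cos(-1.666),np.sin(-1.666)
W=lambda q:np.array([.6216+c_*q[0]-s_*q[1],-.1773+s_*q[0]+c_*q[1],q[2]])
# shut-state features vs. the pictures: compare with the picture taken when hatch was shut before tipping is not saved; project expected
for k,q in(("bar",(-.1058,-.163,.235)),("knob",(0,0,.291)),("doorEdge",(-.126,0,.24)),("hole",(.049,0,.242))):
    print(k,proj("scene",W(q)).round(0),proj("side",W(q)).round(0),proj("wrist",W(q),T).round(0))
h=b[:,:,:].astype(int);print("bar column side",[ (y,int(b[y,245].mean())) for y in range(260,282,2)])
```

```text
[ 0.46620785 -0.05934708  0.39918585] [-0.16640059 -0.34952913 -0.16452955]
dark [399   0  31  29 659] [411.9  12.7] [ 0.618 -0.191  0.235]
dark [    0    55   150   155 18827] [ 68.7 132.8] [0.544 0.151 0.235]
dark [ 277  145   15   79 1018] [283.8 183.7] [ 0.471 -0.061  0.235]
dark [ 164  251   63   49 1290] [203.9 282.7] [0.361 0.045 0.235]
dark [ 342  252   62   48 1150] [364.2 284.1] [ 0.341 -0.144  0.235]
bar [[258. 143.]] [[247. 269.]] [[280. 186.]]
knob [[181. 132.]] [[333. 294.]] [[425. -17.]]
doorEdge [[217. 166.]] [[325. 256.]] [[257.   8.]]
hole [[171. 144.]] [[334. 331.]] [[455.   7.]]
bar column side [(260, 145), (262, 140), (264, 146), (266, 56), (268, 11), (270, 23), (272, 13), (274, 87), (276, 145), (278, 136), (280, 141)]
```

```bash
python3 - <<'E'
from h import *
a=cv2.imread("pics/f_scene.png");b=cv2.imread("pics/f_side.png");b0=cv2.imread("pics/side0.png");L=cv2.imread("pics/l1.png")
ref=cv2.resize(L[:280,560:],(120,140),interpolation=cv2.INTER_AREA);cur=a[130:270,170:290]
d=cv2.absdiff(ref,cur).max(2);print("hatch/cap region diff vs shut:",d[:90].mean(),(d[:90]>45).mean())
ys,xs=np.where(d[:90]>45);print(np.c_[xs+170,ys+130][::max(1,len(xs)//12)].tolist())
for im in(b0,b):
    g=cv2.cvtColor(im,cv2.COLOR_BGR2GRAY)[250:285,218:268];m=g<40;yy,xx=np.where(m);print("bar side",xx.mean()+218,yy.mean()+250)
g=cv2.cvtColor(b,cv2.COLOR_BGR2GRAY)[280:315,310:360];yy,xx=np.where(g<35)
if len(xx)>20:
    r=cv2.minAreaRect(np.float32(np.c_[xx+310,yy+280]));bx=cv2.boxPoints(r);print("knob rect",r)
    e=sorted(((np.linalg.norm(bx[i]-bx[i-1]),i) for i in range(4)));i=e[-1][1]
    v=onplane("side",bx[i],.291)-onplane("side",bx[i-1],.291);print("knob bar dir deg",np.degrees(np.arctan2(v[1],v[0])),"want -5.5/174.5")
E
python3 -c "import tray;tray.run('f2')" | awk '{print $1,$2,$3,$4,$6,$7,$8,$9,$10}'
```

```text
hatch/cap region diff vs shut: 2.4914814814814816 0.005925925925925926
[[170, 190], [170, 192], [170, 193], [170, 194], [170, 195], [175, 195], [174, 196], [173, 197], [172, 198], [172, 199], [249, 212], [173, 216], [170, 219]]
bar side 245.43283582089552 269.839552238806
bar side 245.89273356401384 269.65743944636677
knob rect ((335.4396057128906, 298.6112976074219), (14.117097854614258, 29.49387550354004), 87.51044464111328)
knob bar dir deg 174.42063574648378 want -5.5/174.5
scene 143.5 200.5 14.4 [0.171 0.041] mean (123.04100946372239, 121.48264984227129,
scene 181.5 224.5 14.4 [-0.008 0.043] mean (92.81388012618297, 95.26813880126183,
scene 169.5 187.5 14.4 [ 0.173 -0.054] mean (126.81072555205047,
scene 132.5 203.5 14.4 [0.182 0.071] mean (118.99053627760252, 121.42902208201892,
scene 170.5 224.5 9.4 [0.014 0.063] mean (89.91150442477876, 91.0,
scene 199.5 216.5 9.6 [-0.016 -0.013] mean (111.71681415929203, 115.54867256637168,
scene 171.5 202.5 14.4 [ 0.1 -0.006] mean (185.61198738170347,
side 355.5 360.5 14.4 [0.012 0.066] mean (65.76656151419559, 71.74763406940063,
side 365.5
[... 181 characters left out ...]
049] mean (119.7787610619469, 133.73451327433628,
side 365.5 406.5 14.4 [0.114 0.072] mean (147.8044164037855, 162.46687697160883,
side 324.5 322.5 13.2 [-0.085 0.007] mean (86.71146245059288, 96.80632411067192,
side 333.5 339.5 14.4 [-0.041 0.023] mean (122.90220820189275, 136.86119873817034,
side 351.5 327.5 9.6 [-0.069 0.068] mean (90.53097345132743, 100.3716814159292,
side 334.5 301.5 14.4 [-0.141 0.037] mean (39.55205047318612, 43.20504731861199,
side 301.5 356.5 11.0 [-0.003 -0.053] mean (94.30201342281879, 105.16107382550335,
side 345.5 305.5 9.6 [-0.128 0.062] mean (55.150442477876105, 61.14159292035398,
side 308.5 308.5 7.4 [-0.124 -0.028] mean (98.23456790123456, 107.1111111111111,
```

Hopper level, hatch unchanged from its shut state, knob bar at 174.4° (wanted 174.5°), and the balls are where they were in the tray. Handing in.

```bash
python3 -c "
from station import order
print(order.sign_off())"
```

```text
the job is handed in; nothing more can be done
None
```

I put the three grey balls into the hopper, pressed the hatch shut and turned the cap so its biggest hole was over the outlet. I then tipped the hopper to its far stop, brought it back level and handed the job in at about 48 s. No verdict was reported.

**Last checks before handing in**
- **Hopper:** level, with the lever bar within half a pixel of where it started in the side view.
- **Cap:** the knob bar stood at 174.4°, against 174.5° wanted.
- **Hatch:** in the scene camera, the door looked the same after tipping as when I had just shut it. It had met a hard stop at about 36 N, well past the 5 N the catch needs. I did not read the catch or the joint angles directly.
- **Balls:** with the hopper tipped, I picked out three separate balls in the catch tray by combining the views. After the swing back, only one was clearly matched in both fixed views, with weaker matches for the other two.
- **Arm:** clear of everything, with no force on it.

**What disagreed or was not checked**
- The circle search in the catch tray gave many false hits, so the ball count rests mainly on the tipped view.
- I had used all 16 pictures, so the final state was checked by numbers only. The ring and block were not measured again; the gripper never went near them, and they looked unmoved in earlier pictures.
- The wrist force briefly rose to about 42 N while I was swinging the lever. I corrected the path each time it climbed.

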